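Mend the oak floor patch beside the window

ROBOT

A 6-joint arm with a two-finger parallel gripper is mounted at the origin on the work surface. World frame = base frame: x ahead of the robot, y to its left, z up, the work surface at z = 0. Lengths are in m, angles in rad, forces in N, time in s.
With the tool pointing down it reaches from about 0.35 to 0.775 m from the base axis. Payload 5.5 kg.
Tool frame: the origin (TCP) lies at the very end of the fingers, on their centre line; the grasp point (between the pads) lies env.grasp_offset behind it (env.grasp_offset is the distance from the TCP to the grasp point, in m); x points along the fingers, y is the direction in which the jaws open and shut, and the axes are right-handed (so a half turn about x gives the same grasp; the last joint's range is limited). The gripper opens to 85 mm and grips with 20 to 120 N. Pads are 22 mm wide; open, the fingers measure 114 mm over their backs; the gripper's body (76 mm by 85 mm) begins 54 mm behind the grasp point. The pads swing forward as they close: fully open they stand 13 mm farther back than shut.
Start: joints at [1.13, 0.313, 0.046, 1.304, 0, 1.431], TCP at [0.17, 0.549, 0.231] pointing down, gripper open.
Joint ranges: [-2.76, 2.76], [-0.86, 1.69], [-1.03, 1.26], [-2.2, 2.34], [-1.47, 1.5], [-3.14, 3.14]. Speed limits (rad/s): [2.57, 2.57, 3.14, 3.14, 3.14, 3.14].

INTERFACE

Orientations are given as a unit quaternion [w, x, y, z].
In Python, from workcell import get_state, viewer, job, env gives the robot as it stands.
- The arm moves only by the tool send_rows, never from a script. Its argument "plan" is a list of rows, each a list of 6 numbers: the shift along the tool's x, y, z in mm, then the turn, a rotation vector about the tool's x, y, z in degrees. A call has exactly 10 rows; each row is the pose to reach, as a shift and turn from the pose commanded when the call began, along the tool's axes at that moment; what a row does not reach only later rows make up. A row lasts 1/8 s, in which the tool goes at most 62.5 mm and 10.7 degrees, less where a joint would pass 70% of its speed; a pose out of reach is approached as far as the arm can. A call with a gripper value outside its range is refused whole. "claw" is the finger opening in mm, from 0 to 85.4, set as the call begins (left out, the last holds). The fingers move at their own pace and stop on an object; "newtons" is the grip in N (left out, the last holds). Time passes only in rows, so rows that repeat a pose let the fingers close, or fill a call up. It gives the time, the measured TCP pose, the force and the opening at its end, in the units of the state.
- get_state(): the state, without advancing time (a new reading comes with each control period).
- viewer.read_camera(name): name is "side" or "top" or "wrist"; returns a dict with "frame" (480x640x3 uint8, blue, green, red), "mtx" (3x3 intrinsics, pixels), "rvec" (rotation vector, rad) and "tvec" (3), from world to camera coordinates, as OpenCV has them. Camera axes: x right, y down, z forward; pixel columns grow to the right and rows downward; lengths in m; the calibration is good to about 2 mm. A picture is of the moment at which its call begins. There is no depth.
- job.hand_in(): hands the job in, once; it reports no verdict.
The state is a dict: "clock": time; "joint_pos": joint angles; "qvel": joint speeds; "tau": joint torques, N m; "tcp_pos": TCP position; "orientation": TCP orientation; "wrist_force": force on the tool from outside, world axes, zero at the start; "ft_torque": the same for the moment, N m; "finger_gap": finger opening in m.
Only numpy, scipy, OpenCV 4.12 (cv2) and the standard library are available. Lean on these libraries where they do the work, as an engineer would, in place of code of your own. Each camera call takes 0.05 s, during which the arm holds its last target.

TASK

First take the four loose slats off the dark floor patch and stack them on the cork pad to air: two lying parallel with a gap of at least a finger's width between them, the other two laid the same way but crosswise on top. Then lift every new oak block out of the grey tray by its dark steel tab and seat each flat and square, fully home, in its own pocket of the floor patch (any pocket). Leave the bottles, jar, can and opener alone.

Things in the scene. Friction and masses are not known exactly. Their poses are not given: they have to be found in the camera images.
- patch: fixed dark-wood floor patch board, 100 (x) x 340 (y) x 16 mm high, lying on the work surface, with a row of four square pockets along its y axis. Origin: centre of the underside, z up. It does not move.
- patch_hole0 (a point): centre of the mouth of patch pocket 0, level with the board's top (16 mm above the board's underside); axes as the board's. The pocket is a 54 x 54 mm square, 12 mm deep with a flat floor, sides parallel to the board's x and y axes; pockets are 80 mm apart along y, at y = -120, -40, 40, 120 mm.
- patch_hole1 (a point): centre of the mouth of patch pocket 1, level with the board's top (16 mm above the board's underside); axes as the board's. The pocket is a 54 x 54 mm square, 12 mm deep with a flat floor, sides parallel to the board's x and y axes; pockets are 80 mm apart along y, at y = -120, -40, 40, 120 mm.
- patch_hole2 (a point): centre of the mouth of patch pocket 2, level with the board's top (16 mm above the board's underside); axes as the board's. The pocket is a 54 x 54 mm square, 12 mm deep with a flat floor, sides parallel to the board's x and y axes; pockets are 80 mm apart along y, at y = -120, -40, 40, 120 mm.
- patch_hole3 (a point): centre of the mouth of patch pocket 3, level with the board's top (16 mm above the board's underside); axes as the board's. The pocket is a 54 x 54 mm square, 12 mm deep with a flat floor, sides parallel to the board's x and y axes; pockets are 80 mm apart along y, at y = -120, -40, 40, 120 mm.
- tray: fixed grey plastic tray (a crate insert), 140 x 140 x 16 mm high, with four square pockets of 54 x 54 mm, 12 mm deep, centred at x, y = +-33 mm, in which the new blocks sit with their tops level with the tray's top. It stands to the left or to the right of the robot's middle. Origin: centre of the underside, z up.
- pad: fixed square cork pad, 150 x 150 x 8 mm high, on the other side from the tray; the slats are to be stacked on its top (8 mm above its origin). Origin: centre of the underside, z up. The work surface between tray and pad, ahead of the robot, is free.
- block1: new light-oak block, 50 x 50 x 12 mm, with an upright dark steel lifting tab on its top: 30 mm long (along block x), 10 mm thick (along block y), rising 28 mm above the block's top face, in its centre; the tab (10 mm across) is all that can be gripped while the block sits in a pocket. About 50 g. Origin: centre of the block's underside, z up. At the start in one of the tray pockets; may be absent (two to four blocks are there).
- block2: new light-oak block, 50 x 50 x 12 mm, with an upright dark steel lifting tab on its top: 30 mm long (along block x), 10 mm thick (along block y), rising 28 mm above the block's top face, in its centre; the tab (10 mm across) is all that can be gripped while the block sits in a pocket. About 50 g. Origin: centre of the block's underside, z up. At the start in one of the tray pockets; may be absent (two to four blocks are there).
- block3: new light-oak block, 50 x 50 x 12 mm, with an upright dark steel lifting tab on its top: 30 mm long (along block x), 10 mm thick (along block y), rising 28 mm above the block's top face, in its centre; the tab (10 mm across) is all that can be gripped while the block sits in a pocket. About 50 g. Origin: centre of the block's underside, z up. At the start in one of the tray pockets; may be absent (two to four blocks are there).
- block4: new light-oak block, 50 x 50 x 12 mm, with an upright dark steel lifting tab on its top: 30 mm long (along block x), 10 mm thick (along block y), rising 28 mm above the block's top face, in its centre; the tab (10 mm across) is all that can be gripped while the block sits in a pocket. About 50 g. Origin: centre of the block's underside, z up. At the start in one of the tray pockets; may be absent (two to four blocks are there).
- slat1: loose pale oak slat, 120 mm long (along its x) and 20 x 20 mm in section, about 34 g; any of its four long faces may lie down. Origin: its very centre; z up at the start, when it lies flat on top of the patch board, crosswise over one pocket, the four slats about 80 mm apart.
- slat2: loose pale oak slat, 120 mm long (along its x) and 20 x 20 mm in section, about 34 g; any of its four long faces may lie down. Origin: its very centre; z up at the start, when it lies flat on top of the patch board, crosswise over one pocket, the four slats about 80 mm apart.
- slat3: loose pale oak slat, 120 mm long (along its x) and 20 x 20 mm in section, about 34 g; any of its four long faces may lie down. Origin: its very centre; z up at the start, when it lies flat on top of the patch board, crosswise over one pocket, the four slats about 80 mm apart.
- slat4: loose pale oak slat, 120 mm long (along its x) and 20 x 20 mm in section, about 34 g; any of its four long faces may lie down. Origin: its very centre; z up at the start, when it lies flat on top of the patch board, crosswise over one pocket, the four slats about 80 mm apart.
- bottle1: empty green glass bottle, 62 mm across, 235 mm tall, standing; leave alone. Origin: centre of the base.
- bottle2: as bottle1
- bottle3: as bottle1
- jar: white ceramic jar, 96 mm across, its lid standing half open, about 160 mm tall in all; leave alone. Origin: centre of the base.
- can: flattened aluminium can, a 68 mm disc 17 mm high, lying beyond the patch; leave alone. Origin: underside centre.
- opener: stainless bottle opener, 123 x 36 x 4 mm, lying flat at the left; leave alone. Origin: underside, near the middle.
There are look-alikes about, which are no part of the job. What is shaped like the block3 but purple or red is not meant.

How it is judged:
By the outcome, as a careful person would: the job done as asked, in the order asked, and still so for the second after the job is handed in, with the robot touching nothing.
Of block1, block2, block3, block4 only 2 to 4 are there at a start; the rules pass over those that are not, and their reading is None.
At some moment in a run one of slat1, slat2, slat3, slat4 may be knocked a few centimetres aside while the robot is not near it.
Once in a run the grip may slacken for a moment while it holds something.
It also fails if it takes over 210 s, if anything falls off the work surface, if the arm or the gripper's body presses on something with over 40 N, if the wrist force passes 120 N, or if a joint passes its speed limit or range.

## Working session

There is one attempt and no reset: what is moved stays moved. The work goes in short steps, Python scripts to look and compute and a tool call to move; the robot and the scene stay as the last step left them, time stands still between calls to the robot, and variables do not carry over. Pictures are saved under pics/ and viewed, and the job is handed in when it is done.

Besides the shell and the picture viewer there is one more tool, called as a command line: name --pt "numbers of a row" for each row, then --argument value for the rest. send_rows: Moves the arm, as the interface text tells. Its arguments: {"type":"object","properties":{"plan":{"type":"array"},"claw":{"type":"number"},"newtons":{"type":"number"}},"required":["plan"]}

```bash
ls; mkdir -p pics
python3 - <<'E'
from workcell import get_state, viewer, job, env
import cv2
print(get_state(), env.grasp_offset)
for n in ("top","side","wrist"):
    c=viewer.read_camera(n); cv2.imwrite(f"pics/{n}0.png",c["frame"]); print(n,c["mtx"].tolist(),c["rvec"],c["tvec"])
E
```

```text
pics
{'clock': 0.0, 'joint_pos': array([ 1.13035777e+00,  3.13998283e-01,  4.49399885e-02,  1.30360903e+00,
       -1.83214451e-06,  1.43120879e+00]), 'qvel': array([-1.46317594e-03, -4.36191319e-05,  7.25930291e-04, -6.96643259e-04,
        1.04488070e-03,  1.09858120e-03]), 'tau': array([ 6.91635455e-05, -4.80625069e+01,  2.98533171e+01,  1.93502696e-02,
       -3.18947923e-04, -1.10824698e-05]), 'tcp_pos': array([0.17016444, 0.54868483, 0.23039415]), 'orientation': array([ 0.69893286,  0.10533211,  0.69930995, -0.10660022]), 'wrist_force': array([ 0.22410238, -0.59981651, -0.57290521]), 'ft_torque': array([ 0.00396209, -0.01168348, -0.00344289]), 'finger_gap': 0.085477542400103} 0.0187
top [[479.5050386579215, 0.0, 326.32712280461413], [0.0, 479.5050386579215, 240.50251871862693], [0.0, 0.0, 1.0]] [ 2.19445713 -2.12824634  0.15706249] [-0.03350283  0.58069919  1.28014359]
side [[550.2746783992092, 0.0, 320.27837332775783], [0.0, 550.2746783992092, 245.92165462392555], [0.0, 0.0, 1.0]] [ 0.09215066 -2.82352903  1.2699936 ] [0.58345852 0.07184601 1.10915373]
wrist [[365.77867715730696, 0.0, 316.2825693178585], [0.0, 365.77867715730696, 239.12457993407403], [0.0, 0.0, 1.0]] [-2.31740109 -1.7082725  -0.26550683] [-0.57454805 -0.03881919  0.38020192]
```

View pics/top0.png

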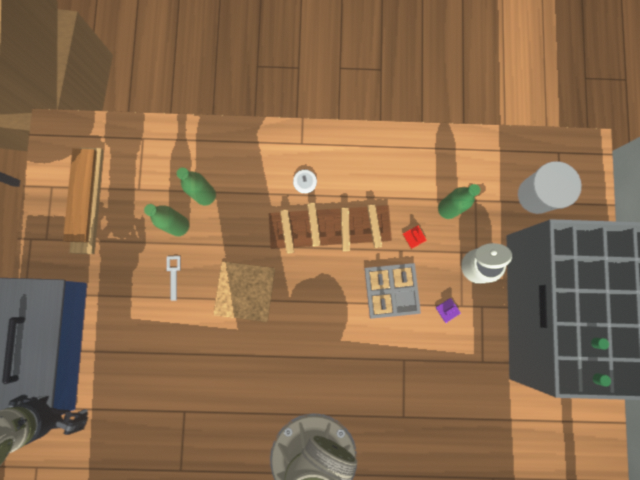

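View pics/side0.png

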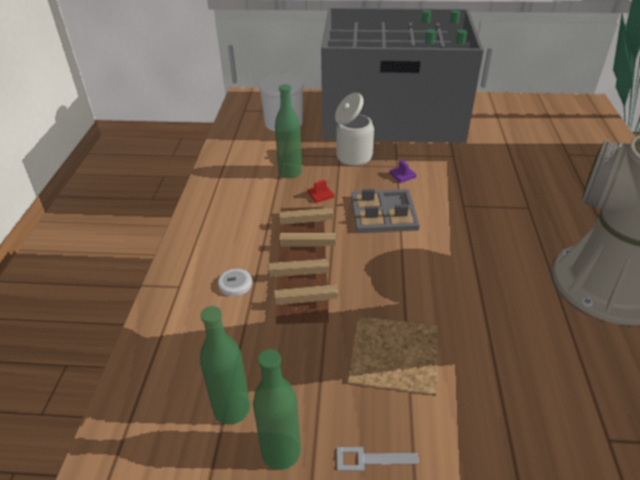

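View pics/wrist0.png

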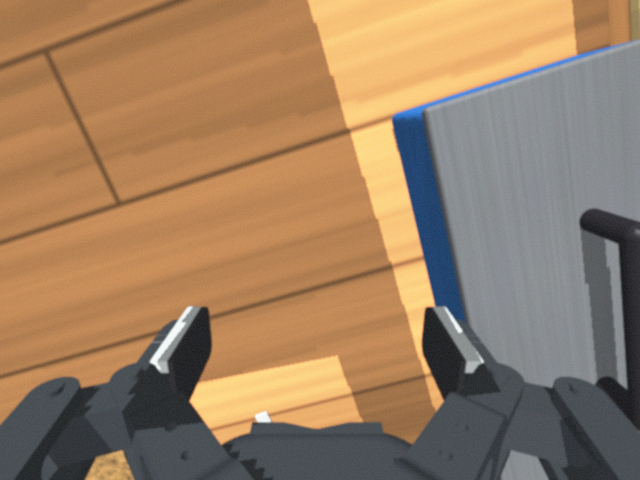

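The top view shows four slats at about (287,231), (314,225), (346,229) and (376,226). The pad is at (244,291) and the tray at (392,290), holding three oak blocks at (380,281), (403,277) and (381,304). The side view agrees. Look-alikes are the red block at (415,236), the purple one at (447,310), and the wooden crate at (85,200).

```bash
cat > h.py <<'E'
import numpy as np, cv2
from workcell import get_state, viewer, job, env
from scipy.spatial.transform import Rotation as R
def cam(n,save=None):
    c=viewer.read_camera(n)
    if save: cv2.imwrite(f"pics/{save}.png",c["frame"])
    return c
def ray(c,uv,z):
    uv=np.array(uv,float).reshape(-1,2); M=cv2.Rodrigues(np.array(c["rvec"]))[0]; t=np.array(c["tvec"]).ravel()
    C=-M.T@t
    d=np.c_[uv,np.ones(len(uv))]@np.linalg.inv(c["mtx"]).T@M
    return C+d*((z-C[2])/d[:,2])[:,None]
def proj(c,P):
    return cv2.projectPoints(np.array(P,float).reshape(-1,3),np.array(c["rvec"]),np.array(c["tvec"]),c["mtx"],None)[0].reshape(-1,2)
def crop(c,u0,v0,u1,v1,k,name):
    im=cv2.resize(c["frame"][v0:v1,u0:u1],None,fx=k,fy=k,interpolation=cv2.INTER_CUBIC); cv2.imwrite(f"pics/{name}.png",im)
E
python3 - <<'E'
from h import *
c=cam("top"); crop(c,205,180,485,330,2.8,"topcrop")
f=c["frame"]; hsv=cv2.cvtColor(f,cv2.COLOR_BGR2HSV)
for p in [(287,231),(314,225),(346,229),(376,226),(300,225),(305,235),(380,281),(372,310),(244,291),(340,280)]:
    print(p,f[p[1],p[0]],hsv[p[1],p[0]])
E
```

```text
(287, 231) [124 182 219] [ 18 111 219]
(314, 225) [126 185 220] [ 19 109 220]
(346, 229) [124 182 218] [ 19 110 218]
(376, 226) [124 183 219] [ 19 111 219]
(300, 225) [ 60  89 134] [ 12 141 134]
(305, 235) [ 59  87 131] [ 12 140 131]
(380, 281) [105 106 107] [ 15   5 107]
(372, 310) [136 143 144] [ 26  14 144]
(244, 291) [ 80 118 148] [ 17 117 148]
(340, 280) [ 90 136 185] [ 15 131 185]
```

View pics/topcrop.png

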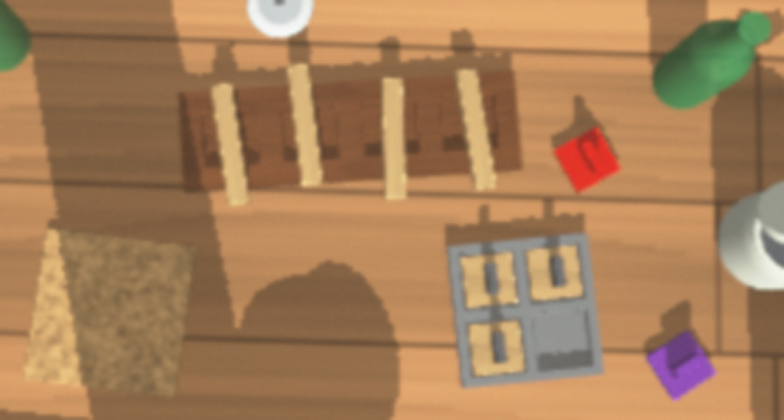

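The crop confirms the choice: three pale oak blocks with dark tabs in the tray, with the red and purple ones outside it. Next I measure everything.

```bash
cat >> h.py <<'E'
def slats(c,lo=(14,80,195),hi=(24,125,255),box=None,mina=60):
    hsv=cv2.cvtColor(c["frame"],cv2.COLOR_BGR2HSV); m=cv2.inRange(hsv,np.array(lo),np.array(hi))
    if box: k=np.zeros_like(m); k[box[1]:box[3],box[0]:box[2]]=255; m&=k
    return [x for x in cv2.findContours(m,cv2.RETR_EXTERNAL,cv2.CHAIN_APPROX_NONE)[0] if cv2.contourArea(x)>mina], m
def rect(c,cn,z):
    P=ray(c,cn.reshape(-1,2),z)[:,:2]
    (x,y),(w,h),a=cv2.minAreaRect((P*1000).astype(np.float32))
    if w<h: w,h,a=h,w,a+90
    return np.array([x,y,w,h,(a+90)%180-90]).round(1)
E
python3 - <<'E'
from h import *
c=cam("top")
print("slats");
for cn in slats(c,box=(265,190,400,262))[0]: print(rect(c,cn,.036), cn.reshape(-1,2).mean(0))
print("blocks")
for cn in slats(c,box=(362,258,425,322))[0]: print(rect(c,cn,.016), cn.reshape(-1,2).mean(0))
hsv=cv2.cvtColor(c["frame"],cv2.COLOR_BGR2HSV)
m=cv2.inRange(hsv,(0,0,60),(179,40,200)); m[:255]=0;m[325:]=0;m[:,:355]=0;m[:,430:]=0
m=cv2.morphologyEx(m,cv2.MORPH_CLOSE,np.ones((15,15)))
cn=max(cv2.findContours(m,0,1)[0],key=cv2.contourArea); print("tray",rect(c,cn,.016))
m=cv2.inRange(hsv,(0,125,60),(14,170,160)); m[:195]=0;m[255:]=0;m[:,:260]=0;m[:,396:]=0
sl=slats(c,box=(265,190,400,262))[1]
cv2.imwrite("pics/pm.png",cv2.resize(m[180:270,250:420],None,fx=4,fy=4))
m=hsv[...,1];
E
```

```text
slats
[603.2  95.4 121.9  21.2  10.9] [286.80851064 231.94680851]
[614.4 -69.1 120.2  22.    1.4] [345.3125 229.5   ]
[ 626.7 -150.1  120.7   20.9   10.4] [374.92473118 226.67741935]
[625.4  20.6 122.2  18.4   9. ] [313.58333333 224.51041667]
blocks
[ 413.1 -174.4   47.9   47.6    7.1] [382.06666667 304.5       ]
[ 478.  -152.5   47.6   20.4    9.1] [374.         280.04347826]
[ 483.1 -182.3   47.2   15.4    5.2] [385.26829268 278.7804878 ]
[ 488.9 -230.8   48.2   48.     8. ] [402.88764045 277.42696629]
tray [ 451.9 -201.7  138.5  138.   -82.5]
```

View pics/pm.png

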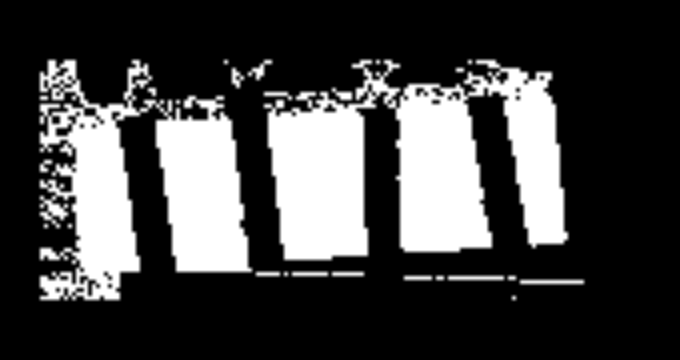

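```bash
cat >> h.py <<'E'
def go(x,y,z,jaw=None,show=True):
    """mm, deg: jaw= world angle of tool y axis (mod 180)"""
    s=get_state(); q=s["orientation"]; A=R.from_quat([q[1],q[2],q[3],q[0]]).as_matrix(); p=s["tcp_pos"]*1000
    cur=np.degrees(np.arctan2(A[1,1],A[0,1]))
    if jaw is None: jaw=cur
    jaw=cur+((jaw-cur+90)%180-90)
    a=np.radians(jaw); T=np.array([[0,0,-1],[np.cos(a),np.sin(a),0],[0,0,0]]).T; T[:,2]=np.cross(T[:,0],T[:,1])
    sh=A.T@(np.array([x,y,z])-p); rv=np.degrees(R.from_matrix(A.T@T).as_rotvec())
    print(f"[{x:.0f},{y:.0f},{z:.0f},{jaw:.0f}]","now",p.round(1),"jaw",round(cur,1),"q1,q6",np.degrees(s["joint_pos"][[0,5]]).round(0),"gap",round(s["finger_gap"]*1000,1),"t",round(s["clock"],1),"-> shift",sh.round(1),"rot",rv.round(1))
    return sh,rv
E
python3 - <<'E'
from h import *
c=cam("top")
P=ray(c,[(225.7,262.1),(274.6,267.5),(267.5,321),(213.9,315.7)],.008)*1000
print(P.round(0),P.mean(0)); print([np.linalg.norm(P[i]-P[i-1]).round() for i in range(4)], [np.degrees(np.arctan2(*(P[i]-P[i-1])[[1,0]])) for i in range(4)])
go(603,95,120,100.9)
E
```

```text
[[516. 262.   8.]
 [505. 126.   8.]
 [357. 139.   8.]
 [368. 286.   8.]] [436.43942928 203.23076481   8.        ]
[np.float64(150.0), np.float64(137.0), np.float64(148.0), np.float64(148.0)] [np.float64(-9.166966854415636), np.float64(-94.5470067524143), np.float64(174.93613684342455), np.float64(86.0777270982013)]
[603,95,120,101] now [170.3 549.  231. ] jaw 72.8 q1,q6 [65. 82.] gap 85.3 t 0.3 -> shift [ 111.1 -305.4  547.8] rot [-28.1  -0.    0. ]
```

send_rows --pt "0 -28 50 -3 0 0" --pt "0 -60 105 -6 0 0" --pt "0 -92 160 -9 0 0" --pt "0 -124 215 -12 0 0" --pt "10 -156 270 -15 0 0" --pt "20 -188 325 -18 0 0" --pt "40 -218 380 -21 0 0" --pt "60 -248 435 -24 0 0" --pt "80 -277 490 -27 0 0" --pt "100 -305 545 -28 0 0" --claw 60 --newtons 50

```text
clock: 1.55
tcp_pos: [0.5891, 0.1073, 0.1366]
orientation: [0.704, -0.066, 0.704, 0.067]
wrist_force: [0.5, -0.1, -0.2]
finger_gap: 0.0602
```

Run:
```python
from h import *
go(603,95,120,100.9)
c=cam("wrist","w1")
```

```text
[603,95,120,101] now [589.1 107.3 136.6] jaw 100.8 q1,q6 [ 3. -8.] gap 60.2 t 1.6 -> shift [ 16.6 -14.7  11.4] rot [-0.1  0.  -0. ]
```

View pics/w1.png

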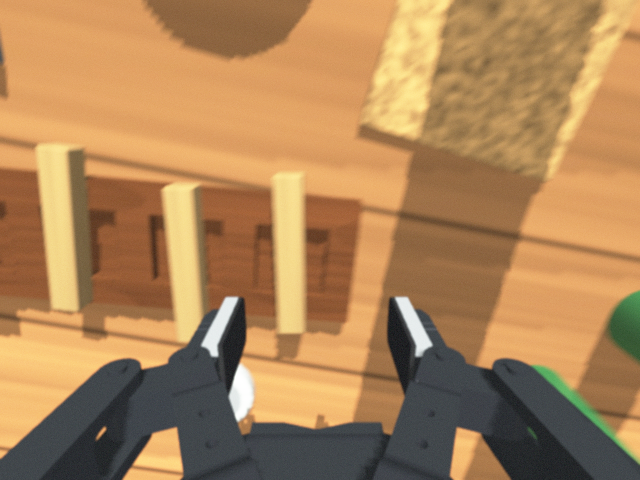

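The wrist view shows three slats at (64,225), (185,260) and (288,250), with the pad at the upper right. I'll cross-check the positions from this view.

Run:
```python
from h import *
c=cam("wrist")
hsv=cv2.cvtColor(c["frame"],cv2.COLOR_BGR2HSV)
for p in [(288,220),(62,200),(183,240),(288,182),(300,300)]: print(p,hsv[p[1],p[0]])
for z in (.036,):
  for (u,v) in [((276,191),(302,191)),((277,320),(303,320)),((40,160),(77,160))]:
    print(ray(c,[u,v],z)[:,:2].round(4).tolist())
cs,m=slats(c,lo=(14,70,180),hi=(26,135,255),box=(20,130,340,340)); 
for cn in cs: print(rect(c,cn,.036),cn.reshape(-1,2).mean(0))
P=ray(c,[(362,128),(545,180)],.008); print("pad edge",P)
P=ray(c,[(362,203),(347,322)],.016); print("patch end",P)
go(603,95,20,100.9)
```

```text
(288, 220) [ 22 109 246]
(62, 200) [ 22 109 244]
(183, 240) [ 22 107 247]
(288, 182) [ 23 105 248]
(300, 300) [ 22 108 245]
[[0.5635, 0.0697], [0.5603, 0.0866]]
[[0.6588, 0.0848], [0.6552, 0.1038]]
[[0.5715, -0.0832], [0.5671, -0.0596]]
[697.7 -76.1  60.   15.4 -79.4] [ 56.50970874 333.54854369]
[627.   15.9 130.2  51.9 -12.3] [178.32033898 280.47288136]
[590.7  90.3 148.4  69.6  31.5] [278.73299748 201.0906801 ]
[544.7  11.2  21.    9.5  80.9] [190.53892216 146.74850299]
[614.3 -67.6 125.1  30.5  -2.2] [ 67.25231481 214.3912037 ]
[546.2 -17.4  18.3   8.7 -82.6] [142.7     140.25625]
[547.1 -35.4  16.5   6.7 -79.5] [116.00877193 135.10526316]
pad edge [[0.51408274 0.1200261  0.008     ]
 [0.52513967 0.25923788 0.008     ]]
patch end [[0.56476588 0.13051746 0.016     ]
 [0.66215629 0.14013761 0.016     ]]
[603,95,20,101] now [590.5 104.4 134.1] jaw 100.4 q1,q6 [ 2. -8.] gap 59.9 t 1.6 -> shift [114.1 -11.4  10.8] rot [-0.5 -0.1  0.1]
```

send_rows --pt "5 -4 4 0 0 0" --pt "15 -8 8 -0.5 0 0" --pt "15 -11 11 -0.5 0 0" --pt "15 -11 11 -0.5 0 0" --pt "15 -11 11 -0.5 0 0" --pt "15 -11 11 -0.5 0 0" --pt "15 -11 11 -0.5 0 0" --pt "15 -11 11 -0.5 0 0" --pt "15 -11 11 -0.5 0 0" --pt "15 -11 11 -0.5 0 0"

```text
clock: 2.9
tcp_pos: [0.6006, 0.1002, 0.1221]
orientation: [0.704, -0.069, 0.704, 0.069]
wrist_force: [-0.4, 0.1, 0.4]
finger_gap: 0.06
```

Run:
```python
from h import *
c=cam("wrist","w2")
go(603,95,20,100.9)
print(np.degrees(np.arctan2(*(cv2.Rodrigues(c["rvec"])[0][0,:2]))))
C=-cv2.Rodrigues(c["rvec"])[0].T@c["tvec"].ravel(); print(C)
```

```text
[603,95,20,101] now [600.6 100.2 122.1] jaw 101.3 q1,q6 [ 2. -9.] gap 60.3 t 3.0 -> shift [102.1  -5.6   1.3] rot [ 0.4  0.  -0. ]
-11.274707693297373
[0.52299343 0.08544704 0.26459153]
```

View pics/w2.png

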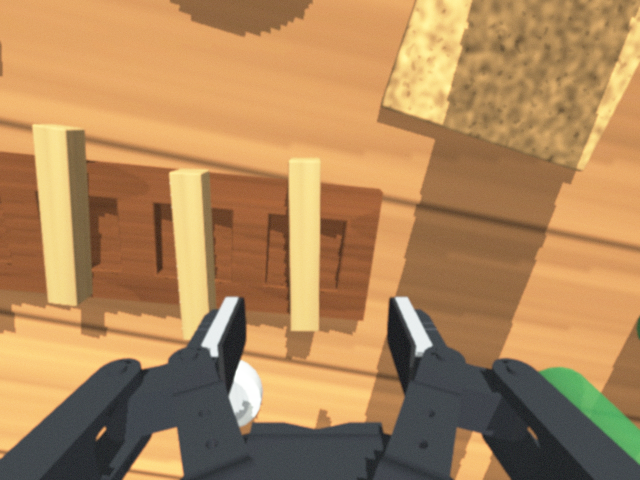

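Run:
```python
from h import *
c=cam("wrist")
hsv=cv2.cvtColor(c["frame"],cv2.COLOR_BGR2HSV)
for v in (180,215,300): print(v,[tuple(hsv[v,u]) [0:3] for u in range(284,326,4)])
for pts in ([(291,165),(320,165)],[(292,325),(319,325)],[(174,176),(208,176)],[(40,132),(83,132)],[(53,300),(90,300)]): 
  P=ray(c,pts,.036)*1000; print(P.mean(0).round(1),np.linalg.norm(P[1]-P[0]).round(1))
t=cam("top"); Q=np.array([603,95,36])/1000
print("topproj",proj(c,Q))
P=ray(c,[(382,190),(364,320),(0,152),(0,290)],.016); print("patch",P.round(4))
P=ray(c,[(381,108),(577,168)],.008); print("pad",P.round(4))
# TCP projected
print("tcp",proj(c,get_state()["tcp_pos"]))
```

```text
180 [(np.uint8(11), np.uint8(157), np.uint8(158)), (np.uint8(16), np.uint8(129), np.uint8(191)), (np.uint8(23), np.uint8(108), np.uint8(249)), (np.uint8(23), np.uint8(108), np.uint8(247)), (np.uint8(22), np.uint8(108), np.uint8(246)), (np.uint8(23), np.uint8(102), np.uint8(249)), (np.uint8(23), np.uint8(103), np.uint8(250)), (np.uint8(23), np.uint8(106), np.uint8(250)), (np.uint8(22), np.uint8(109), np.uint8(246)), (np.uint8(17), np.uint8(129), np.uint8(227)), (np.uint8(15), np.uint8(140), np.uint8(230))]
215 [(np.uint8(11), np.uint8(155), np.uint8(120)), (np.uint8(16), np.uint8(139), np.uint8(136)), (np.uint8(23), np.uint8(110), np.uint8(246)), (np.uint8(22), np.uint8(108), np.uint8(248)), (np.uint8(22), np.uint8(109), np.uint8(244)), (np.uint8(22), np.uint8(106), np.uint8(247)), (np.uint8(23), np.uint8(104), np.uint8(249)), (np.uint8(22), np.uint8(105), np.uint8(248)), (np.uint8(22), np.uint8(109), np.uint8(245)), (np.uint8(15), np.uint8(139), np.uint8(182)), (np.uint8(11), np.uint8(164), np.uint8(160))]
300 [(np.uint8(12), np.uint8(159), np.uint8(144)), (np.uint8(12), np.uint8(153), np.uint8(108)), (np.uint8(21), np.uint8(116), np.uint8(241)), (np.uint8(22), np.uint8(109), np.uint8(245)), (np.uint8(22), np.uint8(107), np.uint8(246)), (np.uint8(22), np.uint8(109), np.uint8(245)), (np.uint8(22), np.uint8(109), np.uint8(246)), (np.uint8(21), np.uint8(114), np.uint8(242)), (np.uint8(21), np.uint8(114), np.uint8(240)), (np.uint8(12), np.uint8(156), np.uint8(139)), (np.uint8(10), np.uint8(159), np.uint8(141))]
[549.2  84.   36. ] 17.9
[659.3 104.9  36. ] 19.2
[569.8  15.4  36. ] 21.1
[558.7 -63.2  36. ] 25.8
[671.6 -57.9  36. ] 25.6
topproj [[306.7052809  249.08096327]]
patch [[ 0.5579  0.1383  0.016 ]
 [ 0.6581  0.1498  0.016 ]
 [ 0.5828 -0.1164  0.016 ]
 [ 0.6866 -0.1228  0.016 ]]
pad [[0.5062 0.1258 0.008 ]
 [0.5176 0.2688 0.008 ]]
tcp [[314.53940865 311.608679  ]]
```

send_rows --pt "20 -5 3 0 0 0" --pt "45 -5 3 0 0 0" --pt "65 -5 3 0 0 0" --pt "80 -5 3 0 0 0" --pt "90 -5 3 0 0 0" --pt "97 -5 3 0 0 0" --pt "102 -5 3 0 0 0" --pt "102 -5 3 0 0 0" --pt "102 -5 3 0 0 0" --pt "102 -5 3 0 0 0"

```text
clock: 4.3
tcp_pos: [0.6049, 0.0959, 0.0205]
orientation: [0.704, -0.069, 0.703, 0.069]
wrist_force: [-0.5, 0.4, -0.2]
finger_gap: 0.0599
```

Run:
```python
from h import *
c=cam("wrist","w3")
go(604,95,20,100.9); go(604,95,120,100.9); print(get_state()["wrist_force"])
```

```text
[604,95,20,101] now [604.8  95.9  20.5] jaw 101.3 q1,q6 [  2. -10.] gap 59.7 t 4.3 -> shift [ 0.5 -0.7 -1. ] rot [0.4 0.  0. ]
[604,95,120,101] now [604.8  95.9  20.5] jaw 101.3 q1,q6 [  2. -10.] gap 59.7 t 4.3 -> shift [-99.5  -0.7  -0.9] rot [0.4 0.  0. ]
[ 0.3454287  -0.43244073  0.02284539]
```

View pics/w3.png

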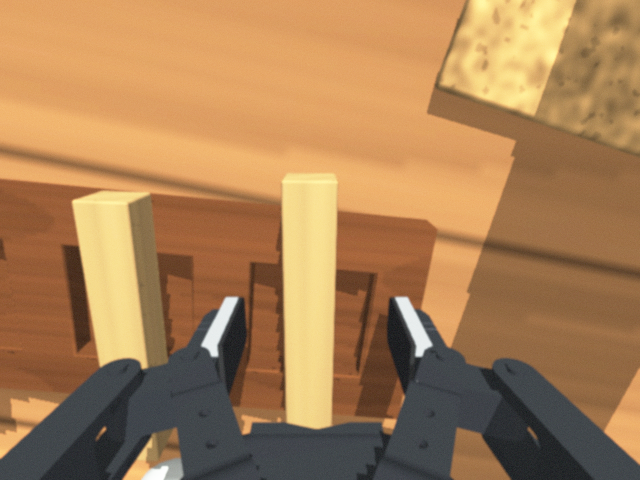

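The slat sits between the fingers at about (310,300). I'll close and lift.

send_rows --pt "0 0 0 0 0 0" --pt "0 0 0 0 0 0" --pt "0 0 0 0 0 0" --pt "0 0 0 0 0 0" --pt "0 0 0 0 0 0" --pt "-10 0 0 0 0 0" --pt "-30 0 0 0 0 0" --pt "-60 0 0 0 0 0" --pt "-80 0 0 0 0 0" --pt "-80 0 0 0 0 0" --claw 0 --newtons 60

```text
clock: 5.6
tcp_pos: [0.6059, 0.096, 0.1021]
orientation: [0.705, -0.069, 0.702, 0.069]
wrist_force: [0.4, 0.1, -0.4]
finger_gap: 0.0186
```

Run:
```python
from h import *
c=cam("wrist","w4")
go(440,237,100,85.5)
```

```text
[440,237,100,86] now [605.   95.9 100.6] jaw 101.3 q1,q6 [  2. -10.] gap 18.8 t 5.7 -> shift [   0.4  170.6 -134.2] rot [15.8  0.1 -0. ]
```

View pics/w4.png

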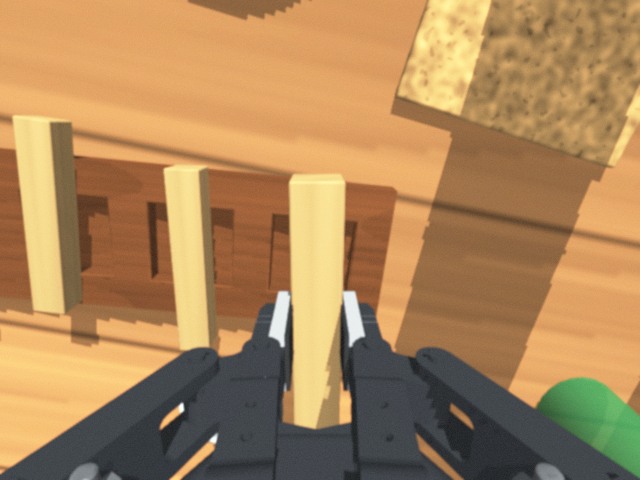

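send_rows --pt "0 20 -15 2 0 0" --pt "0 50 -40 5 0 0" --pt "0 85 -67 8 0 0" --pt "0 120 -94 11 0 0" --pt "10 150 -118 14 0 0" --pt "25 165 -130 15.8 0 0" --pt "40 171 -134 15.8 0 0" --pt "40 171 -134 15.8 0 0" --pt "40 171 -134 15.8 0 0" --pt "40 171 -134 15.8 0 0"

```text
clock: 6.9
tcp_pos: [0.4405, 0.2373, 0.0605]
orientation: [0.707, 0.028, 0.706, -0.028]
wrist_force: [0.2, 0.8, 0.0]
finger_gap: 0.0185
```

Run:
```python
from h import *
c=cam("wrist","w5")
go(440,237,13,85.5)
```

```text
[440,237,13,86] now [440.5 237.3  60.6] jaw 85.4 q1,q6 [19. 24.] gap 18.7 t 7.0 -> shift [47.6 -0.3 -0.5] rot [-0.1  0.1 -0. ]
```

View pics/w5.png

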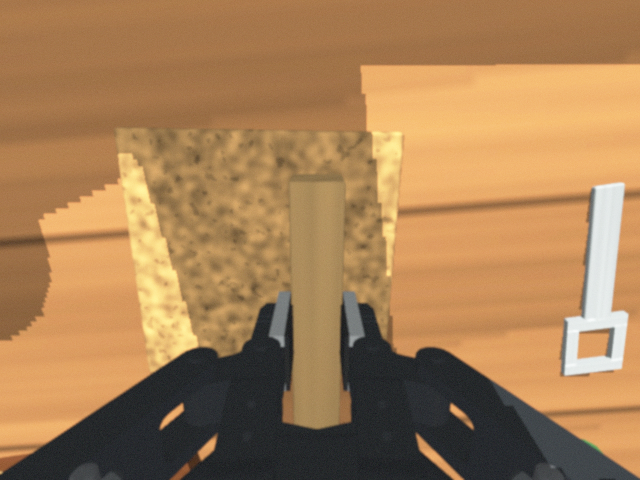

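The slat is held square to the pad, whose near edge runs (116,128)–(404,132).

Run:
```python
from h import *
c=cam("wrist")
P=ray(c,[(116,128),(404,132),(392,330)],.008)*1000; print(P.round(1))
d=P[1]-P[0]; print(np.linalg.norm(d), np.degrees(np.arctan2(d[1],d[0])))
```

```text
[[356.6 142.1   8. ]
 [370.3 288.5   8. ]
 [485.7 280.5   8. ]]
147.05325537598398 84.67151461982823
```

send_rows --pt "10 0 0 0 0 0" --pt "22 0 0 0 0 0" --pt "32 0 0 0 0 0" --pt "38 0 0 0 0 0" --pt "42 0 0 0 0 0" --pt "45 0 0 0 0 0" --pt "47.5 0 0 0 0 0" --pt "47.5 0 0 0 0 0" --pt "47.5 0 0 0 0 0" --pt "47.5 0 0 0 0 0"

```text
clock: 8.25
tcp_pos: [0.4398, 0.2375, 0.0127]
orientation: [0.707, 0.028, 0.706, -0.028]
wrist_force: [-0.2, -0.5, -0.8]
finger_gap: 0.0186
```

send_rows --pt "0 0 0 0 0 0" --pt "0 0 0 0 0 0" --pt "0 0 0 0 0 0" --pt "-5 0 0 0 0 0" --pt "-20 0 0 0 0 0" --pt "-50 0 0 0 0 0" --pt "-80 0 0 0 0 0" --pt "-110 0 0 0 0 0" --pt "-120 0 0 0 0 0" --pt "-120 0 0 0 0 0" --claw 45

```text
clock: 9.5
tcp_pos: [0.4402, 0.2376, 0.1334]
orientation: [0.707, 0.028, 0.706, -0.028]
wrist_force: [0.4, 0.0, -0.1]
finger_gap: 0.0452
```

Run:
```python
from h import *
c=cam("top"); crop(c,205,180,485,330,2.8,"t2")
for cn in slats(c,box=(265,190,400,262))[0]: print(rect(c,cn,.036), cn.reshape(-1,2).mean(0))
go(625,20.6,100,99)
```

```text
[614.5 -68.5 120.6  20.    3.7] [345.30526316 229.72631579]
[ 626.7 -150.1  120.7   20.9   10.4] [374.84946237 226.67741935]
[625.2  20.7 121.8  18.2   9. ] [313.48421053 224.74736842]
[625,21,100,99] now [439.5 237.4 132.3] jaw 85.5 q1,q6 [19. 24.] gap 44.9 t 9.6 -> shift [  32.3 -201.4  202.1] rot [-13.5  -0.   -0. ]
```

View pics/t2.png

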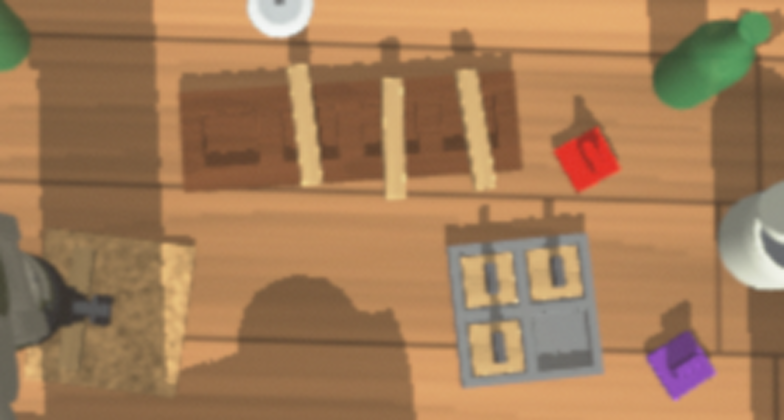

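The first slat lies on the pad at about crop (75,310). The remaining three haven't moved.

send_rows --pt "0 -25 25 -2 0 0" --pt "0 -60 60 -4 0 0" --pt "5 -95 95 -6 0 0" --pt "10 -130 130 -8 0 0" --pt "18 -160 160 -11 0 0" --pt "28 -185 185 -13 0 0" --pt "32 -198 198 -13.5 0 0" --pt "32 -201 202 -13.5 0 0" --pt "32 -201 202 -13.5 0 0" --pt "32 -201 202 -13.5 0 0"

```text
clock: 10.8
tcp_pos: [0.6247, 0.0222, 0.1011]
orientation: [0.705, -0.056, 0.705, 0.056]
wrist_force: [-1.0, 0.6, 0.6]
finger_gap: 0.0447
```

Run:
```python
from h import *
c=cam("wrist","w6")
go(625,20.6,20,99)
```

```text
[625,21,20,99] now [624.8  22.2 101.1] jaw 99.0 q1,q6 [ -5. -14.] gap 45.0 t 10.8 -> shift [81.1 -1.6 -0. ] rot [ 0.  0. -0.]
```

View pics/w6.png

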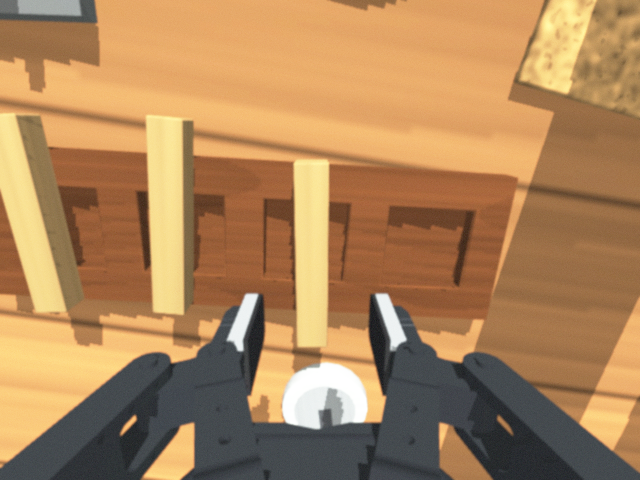

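The slat is centred between the fingers at (312,250). Next: descend and grip.

send_rows --pt "15 -1.5 0 0 0 0" --pt "35 -1.5 0 0 0 0" --pt "52 -1.5 0 0 0 0" --pt "65 -1.5 0 0 0 0" --pt "72 -1.5 0 0 0 0" --pt "77 -1.5 0 0 0 0" --pt "80.5 -1.5 0 0 0 0" --pt "80.5 -1.5 0 0 0 0" --pt "80.5 -1.5 0 0 0 0" --pt "80.5 -1.5 0 0 0 0"

```text
clock: 12.1
tcp_pos: [0.6257, 0.0196, 0.0205]
orientation: [0.705, -0.055, 0.705, 0.055]
wrist_force: [0.8, -0.5, 0.5]
finger_gap: 0.0451
```

send_rows --pt "0 0 0 0 0 0" --pt "0 0 0 0 0 0" --pt "0 0 0 0 0 0" --pt "0 0 0 0 0 0" --pt "0 0 0 0 0 0" --pt "-10 0 0 0 0 0" --pt "-30 0 0 0 0 0" --pt "-60 0 0 0 0 0" --pt "-80 0 0 0 0 0" --pt "-80 0 0 0 0 0" --claw 0

```text
clock: 13.35
tcp_pos: [0.6267, 0.0195, 0.102]
orientation: [0.706, -0.055, 0.704, 0.055]
wrist_force: [0.4, 0.1, -1.4]
finger_gap: 0.0185
```

Run:
```python
from h import *
go(435,171,60,85.5)
```

```text
[435,171,60,86] now [626.7  19.5 102. ] jaw 99.0 q1,q6 [ -6. -15.] gap 18.5 t 13.3 -> shift [  41.3  179.6 -165.9] rot [13.5  0.2  0. ]
```

send_rows --pt "0 22 -20 2 0 0" --pt "0 55 -50 5 0 0" --pt "0 90 -83 8 0 0" --pt "0 125 -116 11 0 0" --pt "10 155 -143 13.5 0 0" --pt "25 172 -160 13.5 0 0" --pt "40 180 -166 13.5 0 0" --pt "40 180 -166 13.5 0 0" --pt "40 180 -166 13.5 0 0" --pt "40 180 -166 13.5 0 0"

```text
clock: 14.6
tcp_pos: [0.4344, 0.1713, 0.0605]
orientation: [0.707, 0.028, 0.706, -0.028]
wrist_force: [0.3, -0.7, -0.7]
finger_gap: 0.0183
```

Run:
```python
from h import *
c=cam("wrist","w7")
go(435,171,13,85.5)
```

```text
[435,171,13,86] now [434.3 171.3  60.5] jaw 85.4 q1,q6 [12. 16.] gap 18.2 t 14.7 -> shift [47.5 -0.3  0.7] rot [-0.1  0.1 -0. ]
```

View pics/w7.png

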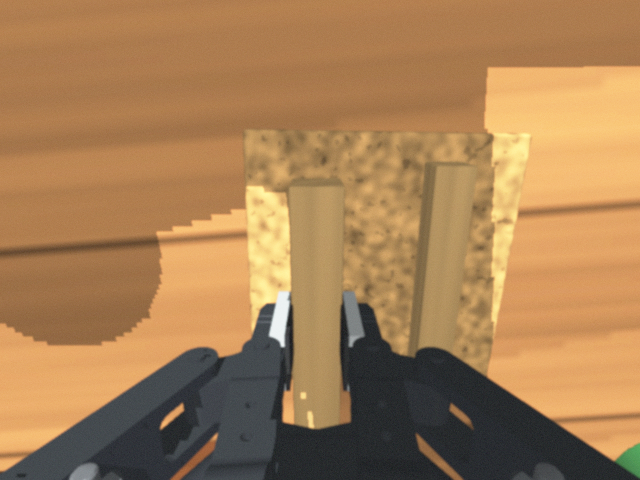

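Run:
```python
from h import *
c=cam("wrist")
for pts in ([(432,164),(476,164)],[(421,330),(460,330)]):
  P=ray(c,pts,.028)*1000; print(P.mean(0).round(1),np.linalg.norm(P[1]-P[0]).round(1))
P=ray(c,[(245,131),(532,135)],.008)*1000; print(P.round(0))
```

```text
[379.6 241.4  28. ] 20.7
[468.9 237.2  28. ] 21.3
[[357. 141.   8.]
 [371. 288.   8.]]
```

send_rows --pt "10 0 0 0 0 0" --pt "22 0 0 0 0 0" --pt "32 0 0 0 0 0" --pt "38 0 0 0 0 0" --pt "42 0 0 0 0 0" --pt "45 0 0 0 0 0" --pt "47.5 0 0 0 0 0" --pt "47.5 0 0 0 0 0" --pt "47.5 0 0 0 0 0" --pt "47.5 0 0 0 0 0"

```text
clock: 15.95
tcp_pos: [0.4335, 0.1716, 0.0127]
orientation: [0.707, 0.028, 0.706, -0.028]
wrist_force: [-0.2, -0.7, 0.0]
finger_gap: 0.0183
```

send_rows --pt "0 0 0 0 0 0" --pt "0 0 0 0 0 0" --pt "0 0 0 0 0 0" --pt "-5 0 0 0 0 0" --pt "-20 0 0 0 0 0" --pt "-50 0 0 0 0 0" --pt "-80 0 0 0 0 0" --pt "-110 0 0 0 0 0" --pt "-120 0 0 0 0 0" --pt "-120 0 0 0 0 0" --claw 45

```text
clock: 17.2
tcp_pos: [0.4338, 0.1716, 0.1329]
orientation: [0.707, 0.028, 0.706, -0.028]
wrist_force: [-0.1, 0.5, -0.6]
finger_gap: 0.0449
```

Run:
```python
from h import *
c=cam("top"); crop(c,205,180,485,330,2.8,"t3")
for cn in slats(c,box=(265,190,400,262))[0]: print(rect(c,cn,.036), cn.reshape(-1,2).mean(0))
go(614.5,-68.5,100,93)
```

```text
[614.4 -68.5 120.7  20.    3.7] [345.35416667 229.94791667]
[ 626.7 -150.1  120.7   20.9   10.4] [374.82795699 226.67741935]
[614,-68,100,93] now [433.1 171.5 132. ] jaw 85.5 q1,q6 [12. 16.] gap 44.9 t 17.2 -> shift [  31.9 -224.9  199.8] rot [-7.5 -0.   0. ]
```

View pics/t3.png

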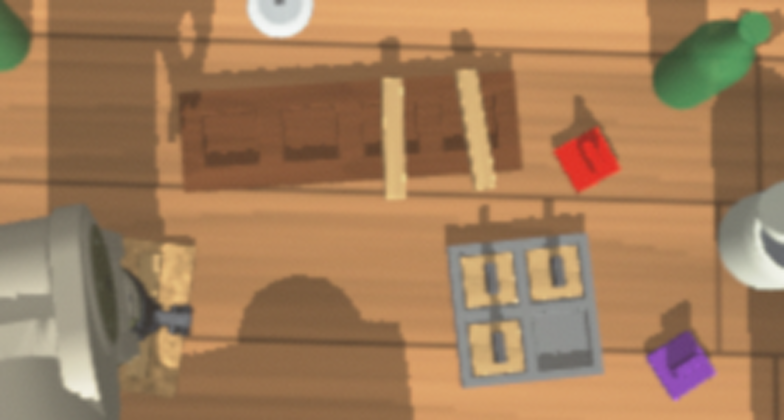

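send_rows --pt "0 -25 22 -1 0 0" --pt "0 -62 55 -2 0 0" --pt "5 -100 89 -3 0 0" --pt "10 -138 123 -4 0 0" --pt "18 -176 156 -5 0 0" --pt "28 -206 183 -6 0 0" --pt "32 -220 196 -7 0 0" --pt "32 -225 200 -7 0 0" --pt "32 -225 200 -7 0 0" --pt "32 -225 200 -7 0 0"

```text
clock: 18.5
tcp_pos: [0.6144, -0.0674, 0.101]
orientation: [0.707, -0.016, 0.707, 0.016]
wrist_force: [-0.4, 0.1, -1.0]
finger_gap: 0.0453
```

Run:
```python
from h import *
c=cam("wrist","w8")
go(614.5,-68.5,20,92.5)
```

```text
[614,-68,20,92] now [614.6 -67.4 101.1] jaw 92.5 q1,q6 [-14. -16.] gap 45.0 t 18.6 -> shift [81.1 -1.1 -0.1] rot [ 0.  0. -0.]
```

View pics/w8.png

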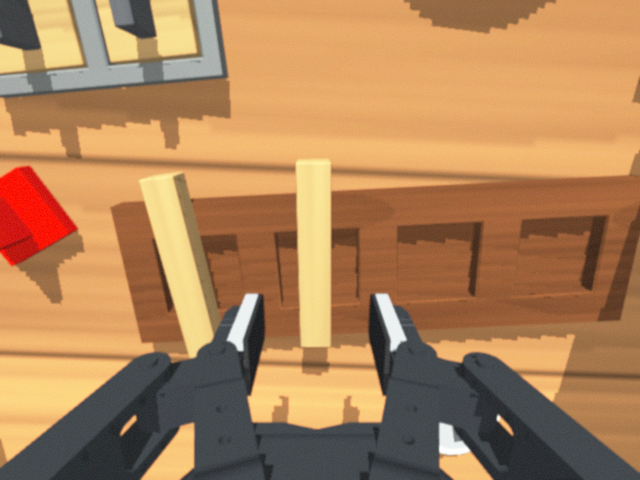

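The slat is aligned at (314,250).

send_rows --pt "15 -1 0 0 0 0" --pt "35 -1 0 0 0 0" --pt "52 -1 0 0 0 0" --pt "65 -1 0 0 0 0" --pt "72 -1 0 0 0 0" --pt "77 -1 0 0 0 0" --pt "80.5 -1 0 0 0 0" --pt "80.5 -1 0 0 0 0" --pt "80.5 -1 0 0 0 0" --pt "80.5 -1 0 0 0 0"

```text
clock: 19.8
tcp_pos: [0.6153, -0.0696, 0.0204]
orientation: [0.707, -0.015, 0.707, 0.015]
wrist_force: [-1.1, 0.0, 0.3]
finger_gap: 0.045
```

send_rows --pt "0 0 0 0 0 0" --pt "0 0 0 0 0 0" --pt "0 0 0 0 0 0" --pt "0 0 0 0 0 0" --pt "0 0 0 0 0 0" --pt "-10 0 0 0 0 0" --pt "-30 0 0 0 0 0" --pt "-60 0 0 0 0 0" --pt "-80 0 0 0 0 0" --pt "-80 0 0 0 0 0" --claw 0

```text
clock: 21.05
tcp_pos: [0.6162, -0.0699, 0.1019]
orientation: [0.708, -0.015, 0.706, 0.015]
wrist_force: [0.7, -0.6, -0.5]
finger_gap: 0.0187
```

Run:
```python
from h import *
go(470,202,100,-4.5)
c=cam("top"); crop(c,205,180,485,330,2.8,"t4")
```

```text
[470,202,100,176] now [616.2 -69.9 101.9] jaw 92.5 q1,q6 [-14. -16.] gap 18.7 t 21.1 -> shift [   1.3  277.9 -134.4] rot [-83.    0.1   0.2]
```

View pics/t4.png

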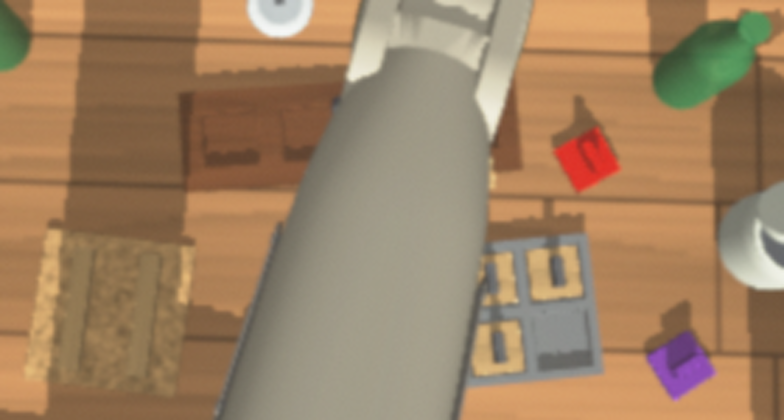

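send_rows --pt "0 18 -8 -6 0 0" --pt "0 48 -22 -15 0 0" --pt "0 85 -40 -25 0 0" --pt "0 122 -59 -35 0 0" --pt "0 160 -77 -45 0 0" --pt "0 198 -96 -55 0 0" --pt "0 235 -114 -65 0 0" --pt "0 262 -127 -75 0 0" --pt "0 278 -134 -83 0 0" --pt "0 278 -134 -83 0 0"

```text
clock: 22.35
tcp_pos: [0.4676, 0.203, 0.0989]
orientation: [0.518, -0.48, 0.52, 0.48]
wrist_force: [0.2, -1.4, -0.7]
finger_gap: 0.0185
```

Run:
```python
from h import *
c=cam("wrist","w9")
go(470,202,33,-4.5)
```

```text
[470,202,33,176] now [468.3 202.4  99.1] jaw 175.4 q1,q6 [ 14. -71.] gap 18.9 t 22.4 -> shift [66.1 -1.8 -0.2] rot [-0.1 -0.  -0.1]
```

View pics/w9.png

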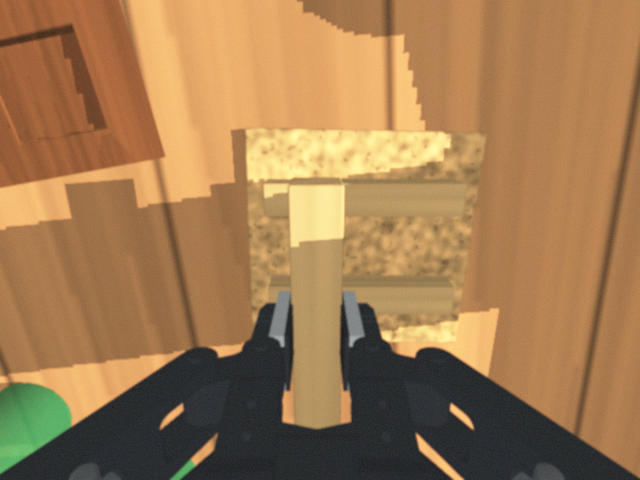

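send_rows --pt "12 -1 0 0 0 0" --pt "28 -1.5 0 0 0 0" --pt "42 -1.5 0 0 0 0" --pt "51 -1.5 0 0 0 0" --pt "57 -1.5 0 0 0 0" --pt "61 -1.5 0 0 0 0" --pt "64 -1.5 0 0 0 0" --pt "66 -1.5 0 0 0 0" --pt "66 -1.5 0 0 0 0" --pt "66 -1.5 0 0 0 0"

```text
clock: 23.65
tcp_pos: [0.4708, 0.2024, 0.0343]
orientation: [0.52, -0.48, 0.519, 0.48]
wrist_force: [-0.3, -0.5, -0.2]
finger_gap: 0.0184
```

Run:
```python
from h import *
go(470,202,33,-4.5); print(get_state()["wrist_force"])
c=cam("side"); crop(c,320,280,480,420,5,"s1")
```

```text
[470,202,33,176] now [470.8 202.4  34.3] jaw 175.5 q1,q6 [ 14. -71.] gap 18.4 t 23.6 -> shift [ 1.3  0.8 -0.4] rot [-0.  0.  0.]
[-0.31274603 -0.52416181 -0.23799029]
```

View pics/s1.png

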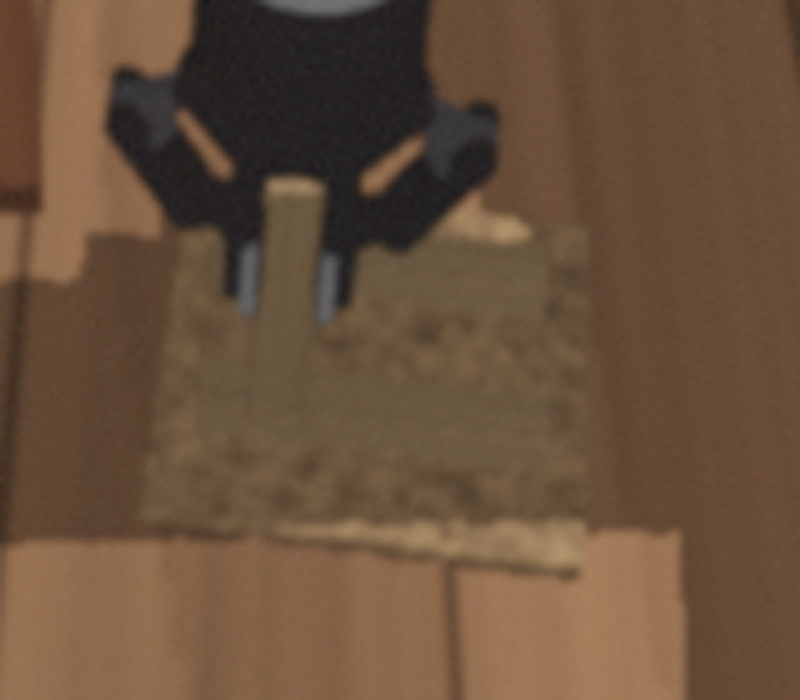

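send_rows --pt "1.5 0 0 0 0 0" --pt "1.5 0 0 0 0 0" --pt "1.5 0 0 0 0 0" --pt "1.5 0 0 0 0 0" --pt "1.5 0 0 0 0 0" --pt "1.5 0 0 0 0 0" --pt "1.5 0 0 0 0 0" --pt "1.5 0 0 0 0 0" --pt "1.5 0 0 0 0 0" --pt "1.5 0 0 0 0 0"

```text
clock: 24.95
tcp_pos: [0.4707, 0.2023, 0.0326]
orientation: [0.519, -0.48, 0.519, 0.48]
wrist_force: [-0.1, -0.4, -0.5]
finger_gap: 0.0186
```

send_rows --pt "0 0 0 0 0 0" --pt "0 0 0 0 0 0" --pt "0 0 0 0 0 0" --pt "-5 0 0 0 0 0" --pt "-20 0 0 0 0 0" --pt "-50 0 0 0 0 0" --pt "-80 0 0 0 0 0" --pt "-110 0 0 0 0 0" --pt "-120 0 0 0 0 0" --pt "-120 0 0 0 0 0" --claw 45

```text
clock: 26.2
tcp_pos: [0.4712, 0.2025, 0.1534]
orientation: [0.52, -0.48, 0.519, 0.48]
wrist_force: [-0.3, 0.4, -0.8]
finger_gap: 0.0449
```

Run:
```python
from h import *
c=cam("top"); crop(c,205,180,485,330,2.8,"t5")
for cn in slats(c,box=(265,190,400,262))[0]: print(rect(c,cn,.036), cn.reshape(-1,2).mean(0))
w=cam("wrist","w10")
go(626.7,-150,130,100.4)
```

```text
[ 626.7 -150.1  120.7   20.9   10.4] [374.83870968 226.67741935]
[627,-150,130,100] now [470.1 202.1 151.7] jaw 175.5 q1,q6 [ 14. -71.] gap 45.1 t 26.3 -> shift [  21.6 -184.  -338.6] rot [75.1 -0.1 -0.1]
```

View pics/w10.png

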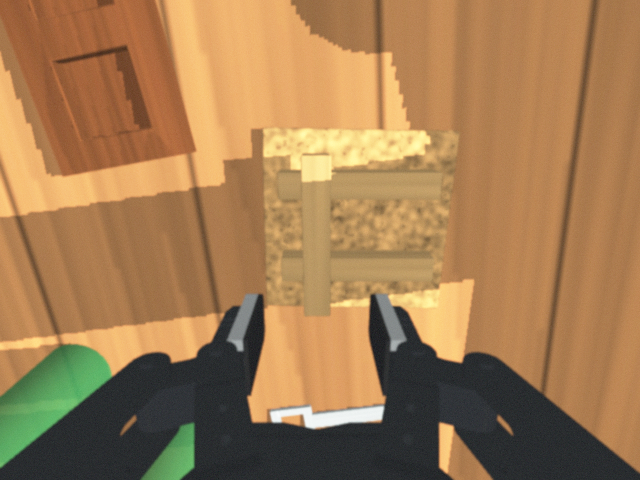

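View pics/t5.png

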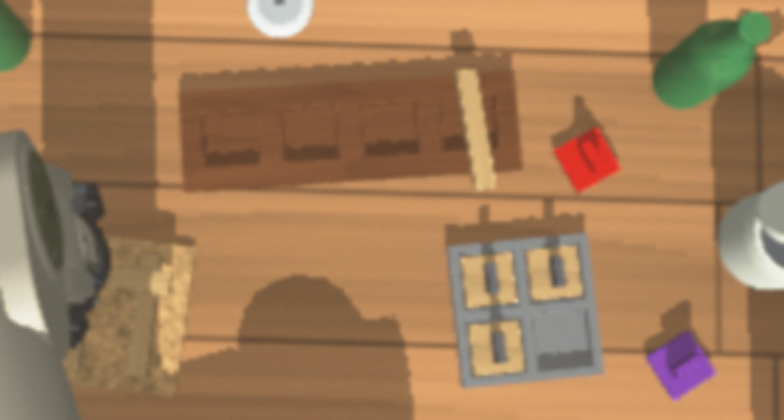

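Three slats are on the pad, with the cross one square on top. Now the fourth.

send_rows --pt "0 -12 -22 5 0 0" --pt "0 -34 -62 13 0 0" --pt "0 -58 -106 22 0 0" --pt "0 -82 -150 31 0 0" --pt "5 -106 -195 41 0 0" --pt "10 -131 -240 51 0 0" --pt "15 -155 -285 61 0 0" --pt "20 -174 -322 70 0 0" --pt "22 -184 -339 75 0 0" --pt "22 -184 -339 75 0 0"

```text
clock: 27.55
tcp_pos: [0.6266, -0.1513, 0.1282]
orientation: [0.703, -0.063, 0.705, 0.065]
wrist_force: [0.1, 0.0, -0.2]
finger_gap: 0.0446
```

Run:
```python
from h import *
c=cam("wrist","w11")
go(626.7,-150,20,100.4)
```

```text
[627,-150,20,100] now [ 626.3 -150.1  128.8] jaw 100.5 q1,q6 [-21. -31.] gap 45.3 t 27.6 -> shift [108.8  -0.2   0.7] rot [ 0.1 -0.1 -0.1]
```

View pics/w11.png

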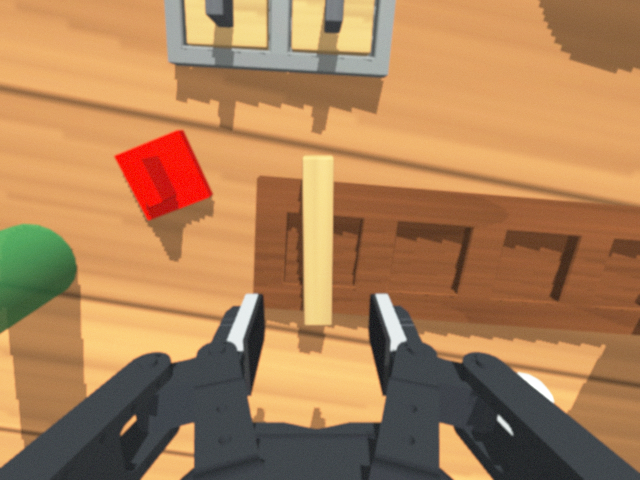

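The slat is centred at (318,240), and the red decoy at (165,175) is clear of the fingers.

send_rows --pt "15 0 0.5 0 0 0" --pt "38 0 0.5 0 0 0" --pt "62 0 0.5 0 0 0" --pt "82 0 0.5 0 0 0" --pt "94 0 0.5 0 0 0" --pt "102 0 0.5 0 0 0" --pt "106 0 0.5 0 0 0" --pt "108.5 0 0.5 0 0 0" --pt "108.5 0 0.5 0 0 0" --pt "108.5 0 0.5 0 0 0"

```text
clock: 28.85
tcp_pos: [0.6281, -0.1503, 0.0225]
orientation: [0.704, -0.065, 0.704, 0.064]
wrist_force: [0.5, 0.4, -0.1]
finger_gap: 0.0447
```

send_rows --pt "0 0 0 0 0 0" --pt "0 0 0 0 0 0" --pt "0 0 0 0 0 0" --pt "0 0 0 0 0 0" --pt "0 0 0 0 0 0" --pt "-10 0 0 0 0 0" --pt "-30 0 0 0 0 0" --pt "-60 0 0 0 0 0" --pt "-90 0 0 0 0 0" --pt "-90 0 0 0 0 0" --claw 0

```text
clock: 30.1
tcp_pos: [0.6295, -0.1506, 0.115]
orientation: [0.706, -0.065, 0.703, 0.064]
wrist_force: [1.2, -0.7, -0.7]
finger_gap: 0.0185
```

Run:
```python
from h import *
go(404,208,115,-4.5)
```

```text
[404,208,115,176] now [ 629.5 -150.6  115. ] jaw 100.5 q1,q6 [-21. -31.] gap 18.5 t 30.1 -> shift [  -1.6  393.6 -156.5] rot [-75.    0.1   0.3]
```

send_rows --pt "0 25 -10 -5 0 0" --pt "0 68 -27 -13 0 0" --pt "0 115 -46 -22 0 0" --pt "0 163 -65 -31 0 0" --pt "0 211 -84 -40 0 0" --pt "0 259 -103 -49 0 0" --pt "0 307 -122 -58 0 0" --pt "0 350 -139 -67 0 0" --pt "0 380 -151 -73 0 0" --pt "0 393 -156 -75 0 0"

```text
clock: 31.35
tcp_pos: [0.4011, 0.2089, 0.1111]
orientation: [0.518, -0.48, 0.519, 0.481]
wrist_force: [-0.5, 0.9, -0.4]
finger_gap: 0.0181
```

send_rows --pt "5 0 0 0 0 0" --pt "15 0 0 0 0 0" --pt "25 0 0 0 0 0" --pt "25 0 0 0 0 0" --pt "25 0 0 0 0 0" --pt "25 0 0 0 0 0" --pt "25 0 0 0 0 0" --pt "25 0 0 0 0 0" --pt "25 0 0 0 0 0" --pt "25 0 0 0 0 0"

```text
clock: 32.6
tcp_pos: [0.403, 0.2081, 0.0871]
orientation: [0.519, -0.48, 0.519, 0.48]
wrist_force: [0.9, -0.3, -0.6]
finger_gap: 0.0184
```

Run:
```python
from h import *
c=cam("wrist","w12")
go(404,208,35,-4.5)
```

```text
[404,208,35,176] now [403.  208.1  87.1] jaw 175.5 q1,q6 [ 17. -68.] gap 18.4 t 32.6 -> shift [52.1 -1.   0. ] rot [-0.  0.  0.]
```

View pics/w12.png

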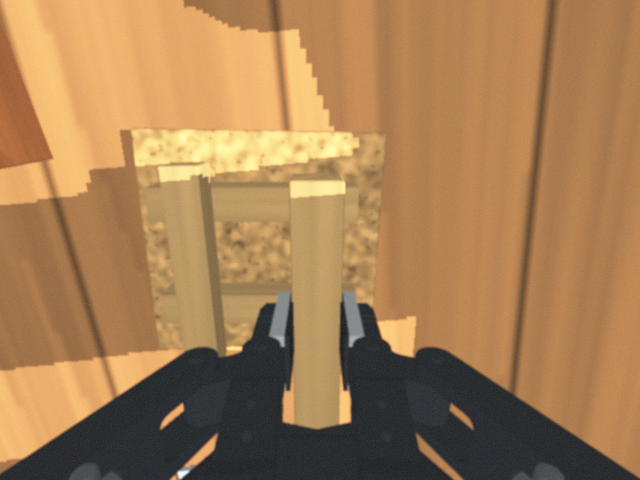

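send_rows --pt "12 -1 0 0 0 0" --pt "26 -1 0 0 0 0" --pt "36 -1 0 0 0 0" --pt "43 -1 0 0 0 0" --pt "47 -1 0 0 0 0" --pt "50 -1 0 0 0 0" --pt "52 -1 0 0 0 0" --pt "53 -1 0 0 0 0" --pt "53 -1 0 0 0 0" --pt "53 -1 0 0 0 0"

```text
clock: 33.9
tcp_pos: [0.4042, 0.208, 0.0345]
orientation: [0.52, -0.48, 0.519, 0.48]
wrist_force: [-2.1, -1.1, 5.5]
finger_gap: 0.0187
```

Run:
```python
from h import *
go(404,208,34,-4.5)
w=cam("wrist","w12b")
```

```text
[404,208,34,176] now [404.2 208.   34.5] jaw 175.5 q1,q6 [ 17. -68.] gap 18.7 t 33.9 -> shift [ 0.5  0.2 -0. ] rot [-0.  0.  0.]
```

View pics/w12b.png

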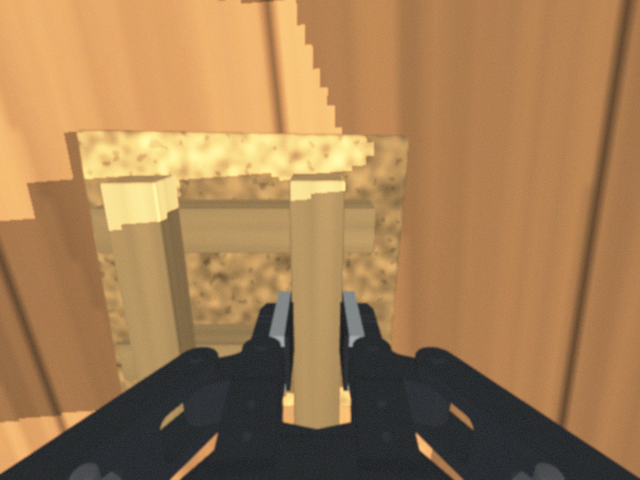

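Contact is felt (5.5 N). I'll release, lift and check the stack from above.

send_rows --pt "0 0 0 0 0 0" --pt "0 0 0 0 0 0" --pt "0 0 0 0 0 0" --pt "-5 0 0 0 0 0" --pt "-20 0 0 0 0 0" --pt "-50 0 0 0 0 0" --pt "-80 0 0 0 0 0" --pt "-110 0 0 0 0 0" --pt "-130 0 0 0 0 0" --pt "-130 0 0 0 0 0" --claw 45

```text
clock: 35.2
tcp_pos: [0.4053, 0.2083, 0.1658]
orientation: [0.521, -0.48, 0.518, 0.479]
wrist_force: [-0.2, -0.3, 0.4]
finger_gap: 0.0447
```

Run:
```python
from h import *
w=cam("wrist","w13")
go(452,-202,180,97.5)
```

```text
[452,-202,180,98] now [404.4 208.1 164.5] jaw 175.5 q1,q6 [ 17. -68.] gap 45.1 t 35.2 -> shift [ -15.7  -79.8 -405. ] rot [78.   0.1  0. ]
```

View pics/w13.png

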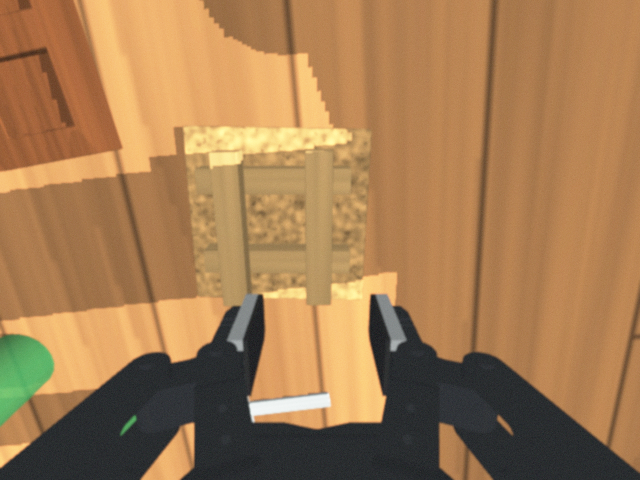

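The stack stands correctly: two lower slats at v≈180 and 258, two crosswise at u≈232 and 318. Next I measure the patch in the top view, and move to the tray.

send_rows --pt "0 -5 -25 5 0 0" --pt "-3 -14 -70 13 0 0" --pt "-6 -23 -118 22 0 0" --pt "-9 -33 -168 32 0 0" --pt "-12 -43 -218 42 0 0" --pt "-15 -53 -268 52 0 0" --pt "-16 -63 -318 62 0 0" --pt "-16 -72 -365 71 0 0" --pt "-16 -80 -405 78 0 0" --pt "-16 -80 -405 78 0 0"

```text
clock: 36.5
tcp_pos: [0.4514, -0.2044, 0.1784]
orientation: [0.705, -0.044, 0.706, 0.045]
wrist_force: [-0.6, 0.8, 0.7]
finger_gap: 0.0447
```

Run:
```python
from h import *
go(452,-202,180,97.5)
w=cam("wrist","w14")
t=cam("top","t6"); crop(t,260,190,400,260,5.7,"t6c")
```

```text
[452,-202,180,98] now [ 451.4 -204.4  178.4] jaw 97.2 q1,q6 [-34. -41.] gap 44.7 t 36.5 -> shift [-1.6  2.3  0.9] rot [-0.3 -0.1 -0.1]
```

View pics/w14.png

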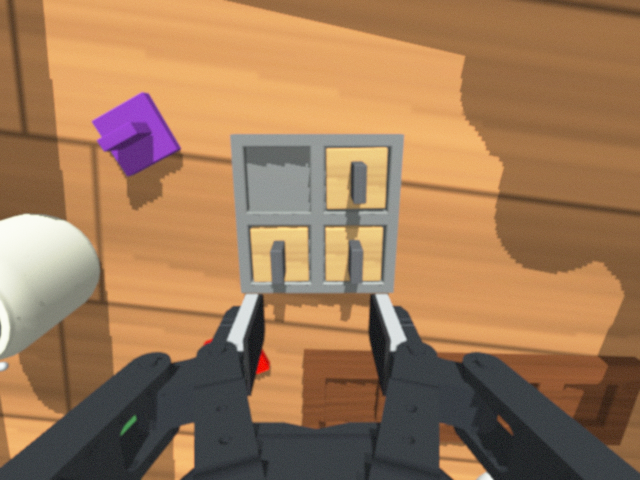

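View pics/t6c.png

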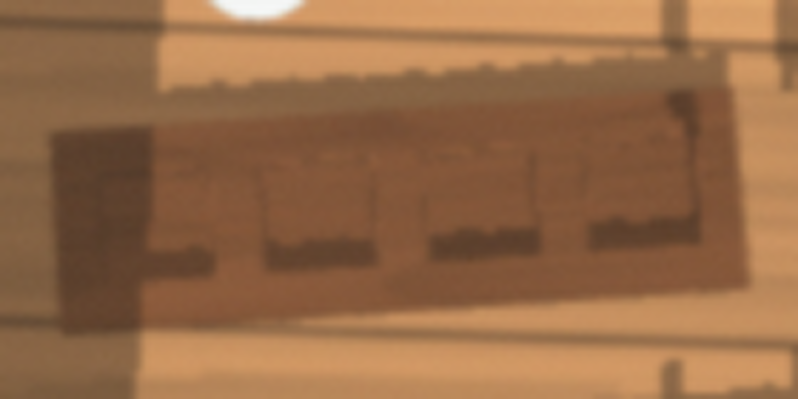

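Run:
```python
from h import *
w=cam("wrist"); t=cam("top")
def info(P): 
    c=P.mean(0); e=[(np.linalg.norm(P[i]-P[i-1]).round(1),np.degrees(np.arctan2(*(P[i]-P[i-1])[[1,0]])).round(1)) for i in range(4)]; print(c.round(1),e)
print("tray wrist");info(ray(w,[(232,135),(403,135),(393,292),(240,292)],.016)*1000)
print("patch top");info(ray(t,np.array([(52,132),(732,88),(748,286),(62,334)])/5.7+[260,190],.016)*1000)
cs,m=slats(w,lo=(14,60,180),hi=(28,140,255),box=(245,145,392,287),mina=200)
for cn in cs: print(rect(w,cn,.016),cn.reshape(-1,2).mean(0))
crop(w,225,125,415,300,4,"w14c")
```

```text
tray wrist
[ 450.8 -200.    16. ] [(np.float64(138.7), np.float64(-173.5)), (np.float64(137.4), np.float64(97.5)), (np.float64(138.8), np.float64(7.8)), (np.float64(140.5), np.float64(-82.6))]
patch top
[623.6 -25.4  16. ] [(np.float64(100.4), np.float64(5.4)), (np.float64(337.2), np.float64(-84.3)), (np.float64(99.3), np.float64(-174.7)), (np.float64(337.1), np.float64(95.8))]
[ 477.5 -154.4   50.1   23.6    7.7] [366.45945946 252.11486486]
[ 481.6 -182.    51.1   18.7    7.7] [331.74285714 253.7       ]
[ 488.2 -231.8   51.3   49.4    8.1] [275.56747405 254.06920415]
[ 412.9 -175.1   50.    49.1    7.8] [352.67889908 178.16513761]
```

View pics/w14c.png

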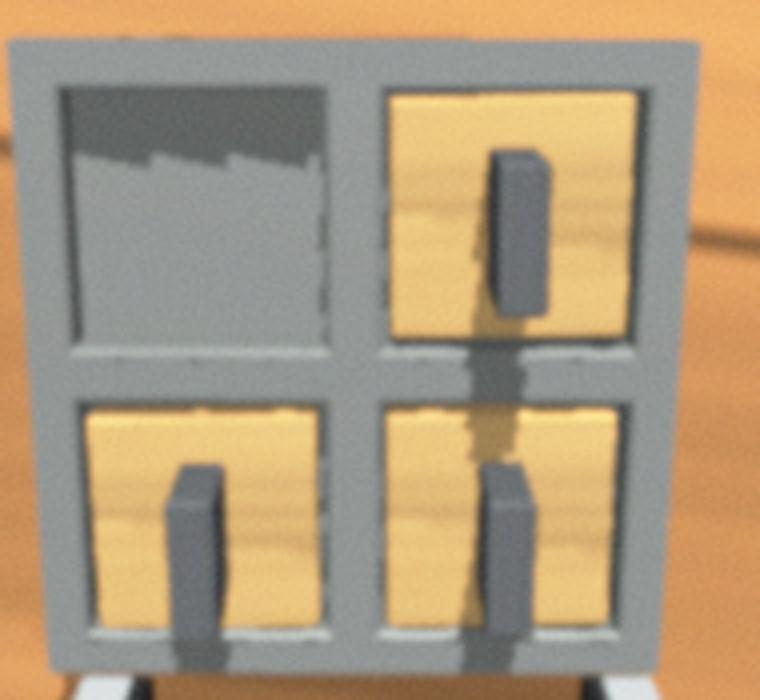

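The wrist and top views agree. Three oak blocks are aligned with the tray at about 7.8°, with the tabs running along the tray's x. I'll fetch block B (lower left, image (275,254)) first.

Run:
```python
from h import *
go(488,-231.5,70,97.9)
```

```text
[488,-232,70,98] now [ 451.1 -200.9  179.3] jaw 97.6 q1,q6 [-33. -41.] gap 45.0 t 36.7 -> shift [109.2 -35.4  32.7] rot [-0.3 -0.1 -0.1]
```

send_rows --pt "10 -8 7 0 0 0" --pt "30 -22 20 0 0 0" --pt "55 -33 30 0 0 0" --pt "80 -35.5 32.5 -0.3 0 0" --pt "100 -35.5 32.5 -0.3 0 0" --pt "109 -35.5 32.5 -0.3 0 0" --pt "109 -35.5 32.5 -0.3 0 0" --pt "109 -35.5 32.5 -0.3 0 0" --pt "109 -35.5 32.5 -0.3 0 0" --pt "109 -35.5 32.5 -0.3 0 0"

```text
clock: 37.95
tcp_pos: [0.489, -0.2333, 0.0717]
orientation: [0.706, -0.048, 0.705, 0.048]
wrist_force: [-0.7, 0.2, -1.2]
finger_gap: 0.0449
```

Run:
```python
from h import *
w=cam("wrist","w15")
go(488,-231.5,20,97.9)
cs,m=slats(w,lo=(14,60,150),hi=(28,150,255),box=(230,100,400,330),mina=200)
for cn in cs: print(rect(w,cn,.016),cn.reshape(-1,2).mean(0))
```

```text
[488,-232,20,98] now [ 488.9 -233.3   71.6] jaw 97.8 q1,q6 [-34. -42.] gap 44.8 t 38.0 -> shift [51.6  2.  -0.6] rot [-0.1  0.   0. ]
[ 528.5 -228.3   58.5    6.3  -82.2] [311.375  325.6875]
[ 482.9 -189.1   51.     8.3   11.7] [393.40223464 262.22346369]
[ 488.3 -232.    51.1   50.2    7.8] [317.44419134 261.16400911]
[ 468.7 -276.7  109.    14.9    3.6] [240.46896552 214.33793103]
[ 417.9 -199.7   47.2    2.7   11.7] [397.53968254 147.21693122]
[ 409.4 -283.5    8.7    8.2  -86.4] [238.515625 107.796875]
```

View pics/w15.png

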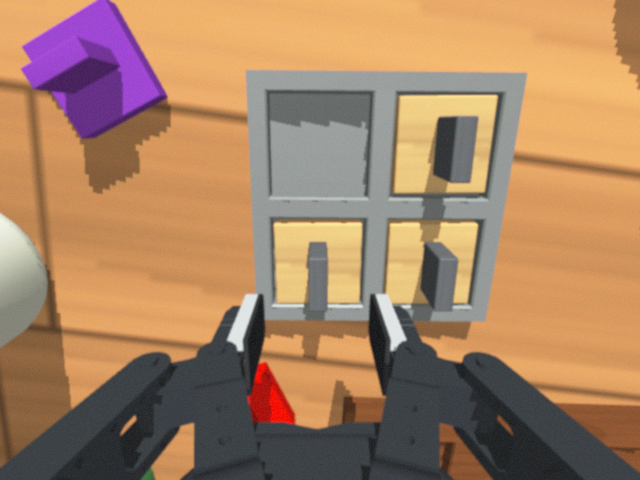

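The block centre is confirmed at (488.3,-232), with the tab between the fingers at (317,275).

send_rows --pt "10 1.5 -0.5 0 0 0" --pt "25 1.5 -0.5 0 0 0" --pt "36 1.5 -0.5 0 0 0" --pt "44 1.5 -0.5 0 0 0" --pt "49 1.5 -0.5 0 0 0" --pt "51.5 1.5 -0.5 0 0 0" --pt "51.5 1.5 -0.5 0 0 0" --pt "51.5 1.5 -0.5 0 0 0" --pt "51.5 1.5 -0.5 0 0 0" --pt "51.5 1.5 -0.5 0 0 0"

```text
clock: 39.25
tcp_pos: [0.488, -0.2317, 0.0198]
orientation: [0.706, -0.048, 0.705, 0.048]
wrist_force: [-0.3, -0.3, 0.6]
finger_gap: 0.0448
```

send_rows --pt "0 0 0 0 0 0" --pt "0 0 0 0 0 0" --pt "0 0 0 0 0 0" --pt "0 0 0 0 0 0" --pt "0 0 0 0 0 0" --pt "0 0 0 0 0 0" --pt "0 0 0 0 0 0" --pt "0 0 0 0 0 0" --pt "0 0 0 0 0 0" --pt "0 0 0 0 0 0" --claw 0 --newtons 70

```text
clock: 40.5
tcp_pos: [0.4881, -0.2318, 0.0198]
orientation: [0.706, -0.048, 0.705, 0.048]
wrist_force: [0.5, -0.2, 5.0]
finger_gap: 0.0088
```

Run:
```python
from h import *
print(get_state()["wrist_force"])
go(488.3,-232,20,97.9)
w=cam("wrist","w16")
```

```text
[ 0.47621069 -0.17806272  4.9925684 ]
[488,-232,20,98] now [ 488.1 -231.8   19.8] jaw 97.8 q1,q6 [-34. -42.] gap 8.8 t 40.5 -> shift [-0.2 -0.2  0.2] rot [-0.1  0.   0. ]
```

View pics/w16.png

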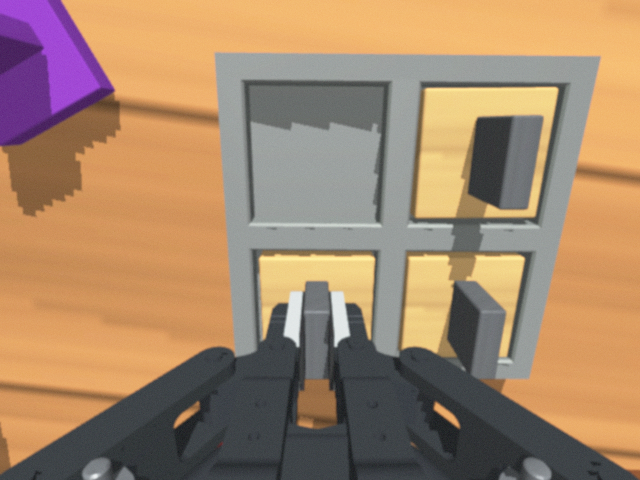

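send_rows --pt "-8 0 0 0 0 0" --pt "-20 0 0 0 0 0" --pt "-40 0 0 0 0 0" --pt "-65 0 0 0 0 0" --pt "-70 0 0 0 0 0" --pt "-70 0 0 0 0 0" --pt "-70 0 0 0 0 0" --pt "-70 0 0 0 0 0" --pt "-70 0 0 0 0 0" --pt "-70 0 0 0 0 0"

```text
clock: 41.8
tcp_pos: [0.4878, -0.2316, 0.0893]
orientation: [0.705, -0.048, 0.706, 0.048]
wrist_force: [-0.0, -1.2, -1.1]
finger_gap: 0.0085
```

Run:
```python
from h import *
go(635.3,-144.8,60,95.6)
w=cam("wrist","w17")
```

```text
[635,-145,60,96] now [ 487.8 -231.6   89.3] jaw 97.8 q1,q6 [-34. -42.] gap 8.5 t 41.8 -> shift [ 29.2  66.1 157.9] rot [ 2.2 -0.  -0. ]
```

View pics/w17.png

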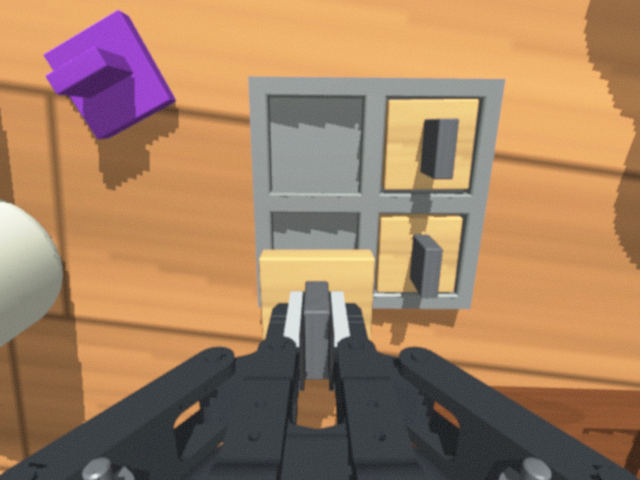

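send_rows --pt "0 10 24 0.5 0 0" --pt "0 25 58 1 0 0" --pt "0 40 95 1.5 0 0" --pt "0 54 130 2 0 0" --pt "5 63 150 2.2 0 0" --pt "15 66 158 2.2 0 0" --pt "25 66 158 2.2 0 0" --pt "25 66 158 2.2 0 0" --pt "25 66 158 2.2 0 0" --pt "25 66 158 2.2 0 0"

```text
clock: 43.1
tcp_pos: [0.6355, -0.1455, 0.0652]
orientation: [0.707, -0.034, 0.706, 0.034]
wrist_force: [0.2, -0.1, -0.4]
finger_gap: 0.0089
```

Run:
```python
from h import *
go(635.3,-144.8,60,95.6)
w=cam("wrist","w18"); crop(w,180,100,480,320,2.6,"w18c")
```

```text
[635,-145,60,96] now [ 635.5 -145.5   65.2] jaw 95.5 q1,q6 [-20. -25.] gap 8.9 t 43.1 -> shift [ 5.2  0.7 -0.1] rot [-0.1  0.   0. ]
```

View pics/w18c.png

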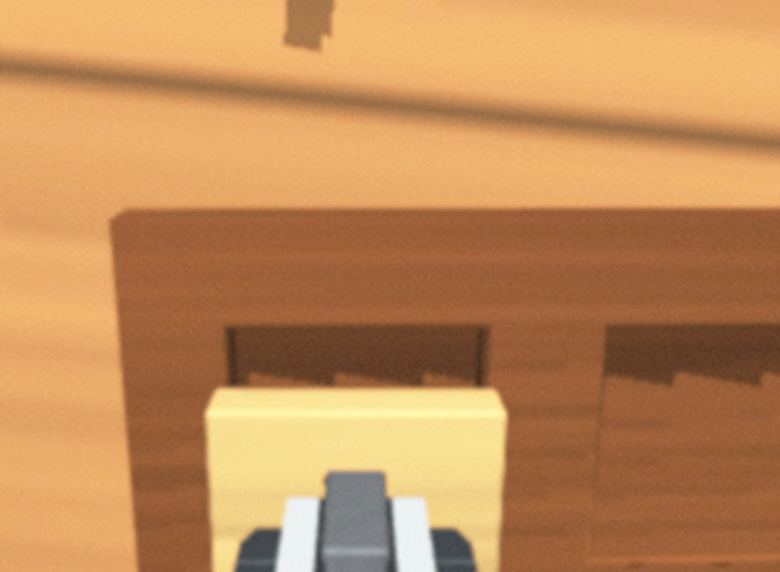

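```bash
cat >> h.py <<'E'
def inhand(w,pk,top,bot,k,o,tz,jaw):
    """pocket near corners, block top near corners, bottom near corners in crop px; tool axes result"""
    f=lambda p,z: ray(w,np.array(p)/k+np.array(o),z)*1000
    s=get_state(); tcp=s["tcp_pos"]*1000; tz=tcp[2]
    ztop=(tz-3.8)/1000
    a=np.radians(jaw-90); ex=np.array([np.cos(a),np.sin(a)]); ey=np.array([-np.sin(a),np.cos(a)])
    for n,p,z,h in (("pocket",pk,.016,27),("btop",top,ztop,25),("bbot",bot,ztop-.012,25)):
        P=f(p,z)[:,:2]; d=P[0]-P[1]; m=P.mean(0); c=m+ex*h
        print(n,"centre",c.round(1),"rel tcp along ex,ey",round((c-tcp[:2])@ex,1),round((c-tcp[:2])@ey,1),"width",round(np.linalg.norm(d),1),"jawdir",round(np.degrees(np.arctan2(d[1],d[0]))%180,1))
E
python3 - <<'E'
from h import *
w=cam("wrist")
inhand(w,[(227,327),(488,327)],[(207,412),(505,412)],[(214,389),(497,389)],2.6,(180,100),65.2,95.6)
P=ray(w,np.array([(112,212),(780,210)])/2.6+[180,100],.016)*1000; print(P.round(1), np.degrees(np.arctan2(*(P[0]-P[1])[[1,0]])))
E
```

```text
pocket centre [ 637.3 -143.9] rel tcp along ex,ey 1.8 1.3 width 54.6 jawdir 95.5
btop centre [ 637.  -144.3] rel tcp along ex,ey 1.5 0.9 width 49.0 jawdir 95.5
bbot centre [ 637.3 -144.3] rel tcp along ex,ey 1.8 0.8 width 49.9 jawdir 95.5
[[ 591.3 -198.1   16. ]
 [ 577.9  -64.2   16. ]] -84.28524208441048
```

Measured in hand, block and pocket are aligned within 0.5 mm. Lowering to just inside the mouth.

send_rows --pt "8 0.4 0 0 0 0" --pt "20 0.4 0 0 0 0" --pt "28 0.4 0 0 0 0" --pt "32 0.4 0 0 0 0" --pt "34.5 0.4 0 0 0 0" --pt "36 0.4 0 0 0 0" --pt "37 0.4 0 0 0 0" --pt "38 0.4 0 0 0 0" --pt "38 0.4 0 0 0 0" --pt "38 0.4 0 0 0 0"

```text
clock: 44.45
tcp_pos: [0.6355, -0.1446, 0.0266]
orientation: [0.706, -0.034, 0.706, 0.034]
wrist_force: [-0.5, -0.3, -1.1]
finger_gap: 0.0087
```

send_rows --pt "1 0 0 0 0 0" --pt "2 0 0 0 0 0" --pt "3 0 0 0 0 0" --pt "4 0 0 0 0 0" --pt "5 0 0 0 0 0" --pt "6 0 0 0 0 0" --pt "7 0 0 0 0 0" --pt "7.5 0 0 0 0 0" --pt "7.5 0 0 0 0 0" --pt "7.5 0 0 0 0 0"

```text
clock: 45.7
tcp_pos: [0.6355, -0.1445, 0.0198]
orientation: [0.706, -0.034, 0.706, 0.034]
wrist_force: [-1.5, 0.7, 5.5]
finger_gap: 0.0084
```

Run:
```python
from h import *
go(635.3,-144.8,19.8,95.6); print(get_state()["wrist_force"],get_state()["ft_torque"])
w=cam("wrist","w19"); crop(w,180,100,480,320,2.6,"w19c")
```

```text
[635,-145,20,96] now [ 635.5 -144.5   19.8] jaw 95.6 q1,q6 [-20. -25.] gap 8.4 t 45.7 -> shift [-0.  -0.2 -0.2] rot [-0.  0.  0.]
[-1.5266444   0.7307011   5.45901838] [0.14643942 0.515727   0.0484063 ]
```

View pics/w19c.png

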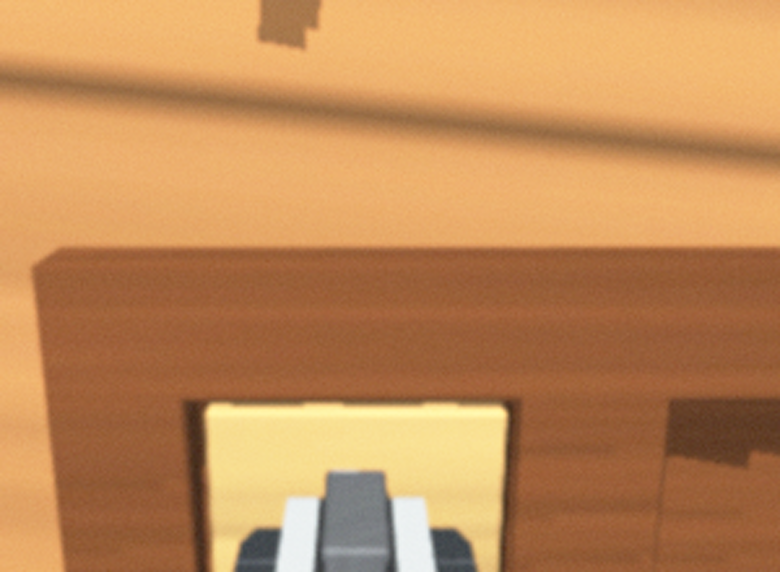

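It is seated: TCP at 19.8 mm and 5.5 N of floor contact. Releasing.

send_rows --pt "0 0 0 0 0 0" --pt "0 0 0 0 0 0" --pt "0 0 0 0 0 0" --pt "-5 0 0 0 0 0" --pt "-15 0 0 0 0 0" --pt "-35 0 0 0 0 0" --pt "-60 0 0 0 0 0" --pt "-80 0 0 0 0 0" --pt "-80 0 0 0 0 0" --pt "-80 0 0 0 0 0" --claw 45

```text
clock: 47.0
tcp_pos: [0.6352, -0.1444, 0.0987]
orientation: [0.706, -0.034, 0.706, 0.034]
wrist_force: [-0.6, 0.3, -0.4]
finger_gap: 0.0448
```

Run:
```python
from h import *
go(479,-166,75,97.8)
w=cam("wrist","w20")
```

```text
[479,-166,75,98] now [ 635.2 -144.4   98.7] jaw 95.6 q1,q6 [-20. -25.] gap 44.8 t 47.0 -> shift [  23.8   -6.3 -157.6] rot [-2.2 -0.  -0. ]
```

View pics/w20.png

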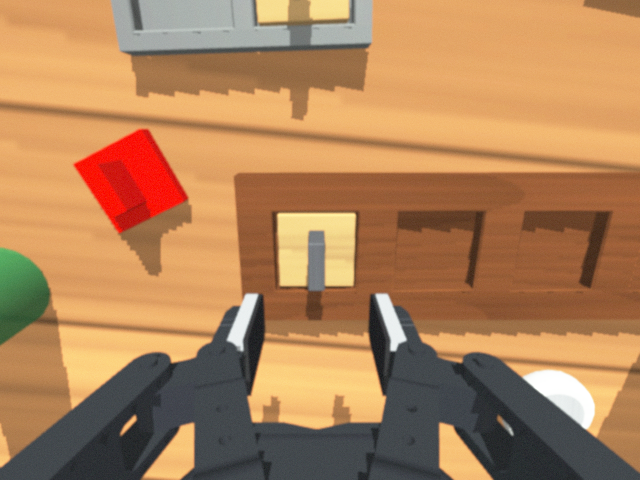

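The block is flush and square in the end pocket, at (316,250). Next is block C.

send_rows --pt "0 -1 -20 0 0 0" --pt "0 -2 -55 -1 0 0" --pt "0 -4 -92 -2 0 0" --pt "0 -5 -128 -2.2 0 0" --pt "10 -6 -150 -2.2 0 0" --pt "20 -6 -157 -2.2 0 0" --pt "24 -6 -157.5 -2.2 0 0" --pt "24 -6 -157.5 -2.2 0 0" --pt "24 -6 -157.5 -2.2 0 0" --pt "24 -6 -157.5 -2.2 0 0"

```text
clock: 48.3
tcp_pos: [0.48, -0.1658, 0.0753]
orientation: [0.706, -0.048, 0.705, 0.048]
wrist_force: [0.1, -0.1, 0.4]
finger_gap: 0.045
```

Run:
```python
from h import *
w=cam("wrist","w21")
cs,m=slats(w,lo=(14,60,150),hi=(28,150,255),box=(230,100,400,330),mina=200)
for cn in cs: print(rect(w,cn,.016),cn.reshape(-1,2).mean(0))
go(479,-166,20,97.8)
```

```text
[ 479.5 -167.1   51.2   50.3    7.8] [312.70967742 258.89170507]
[ 458.3 -127.2   90.4   14.6   11.8] [389.37941176 231.41176471]
[ 399.2 -136.    27.6    8.1   11.1] [392.41176471 127.67647059]
[ 414.6 -175.1   50.2   47.4  -82.1] [314.09041096 144.12054795]
[479,-166,20,98] now [ 479.8 -165.8   75.3] jaw 97.8 q1,q6 [-28. -36.] gap 44.8 t 48.4 -> shift [55.2 -0.1 -0.9] rot [-0.  0.  0.]
```

View pics/w21.png

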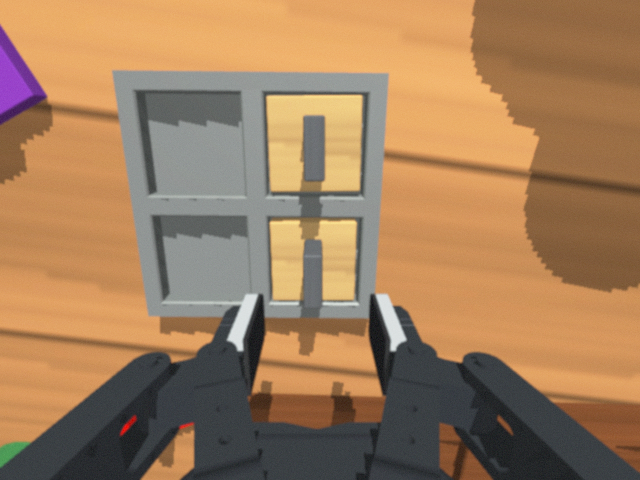

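send_rows --pt "10 -1.2 0 0 0 0" --pt "27 -1.2 0 0 0 0" --pt "39 -1.2 0 0 0 0" --pt "47 -1.2 0 0 0 0" --pt "52 -1.2 0 0 0 0" --pt "55 -1.2 0 0 0 0" --pt "55 -1.2 0 0 0 0" --pt "55 -1.2 0 0 0 0" --pt "55 -1.2 0 0 0 0" --pt "55 -1.2 0 0 0 0"

```text
clock: 49.6
tcp_pos: [0.4796, -0.167, 0.0203]
orientation: [0.706, -0.048, 0.705, 0.048]
wrist_force: [0.4, 0.2, -0.2]
finger_gap: 0.045
```

send_rows --pt "0 0 0 0 0 0" --pt "0 0 0 0 0 0" --pt "0 0 0 0 0 0" --pt "0 0 0 0 0 0" --pt "0 0 0 0 0 0" --pt "0 0 0 0 0 0" --pt "-8 0 0 0 0 0" --pt "-20 0 0 0 0 0" --pt "-40 0 0 0 0 0" --pt "-60 0 0 0 0 0" --claw 0

```text
clock: 50.85
tcp_pos: [0.4794, -0.1669, 0.0812]
orientation: [0.705, -0.048, 0.705, 0.048]
wrist_force: [-0.4, 0.0, -1.0]
finger_gap: 0.0088
```

Run:
```python
from h import *
go(629,-65,65,95.6)
w=cam("wrist","w22")
```

```text
[629,-65,65,96] now [ 479.4 -166.9   81.2] jaw 97.8 q1,q6 [-28. -36.] gap 8.8 t 50.9 -> shift [ 16.2  80.8 162. ] rot [ 2.2  0.  -0. ]
```

View pics/w22.png

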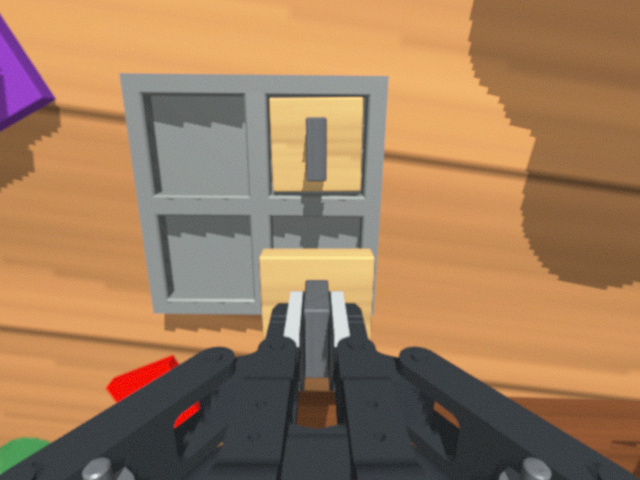

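send_rows --pt "-3 12 25 0.5 0 0" --pt "-3 30 60 1 0 0" --pt "-3 48 97 1.5 0 0" --pt "0 66 132 2 0 0" --pt "5 77 153 2.2 0 0" --pt "10 81 161 2.2 0 0" --pt "16 81 161 2.2 0 0" --pt "16 81 161 2.2 0 0" --pt "16 81 161 2.2 0 0" --pt "16 81 161 2.2 0 0"

```text
clock: 52.15
tcp_pos: [0.6279, -0.0655, 0.0646]
orientation: [0.706, -0.034, 0.706, 0.034]
wrist_force: [-0.5, 0.7, -0.9]
finger_gap: 0.0088
```

Run:
```python
from h import *
go(627.7,-64.9,60,95.6)
w=cam("wrist","w23"); crop(w,180,100,480,320,2.6,"w23c")
```

```text
[628,-65,60,96] now [627.9 -65.5  64.6] jaw 95.5 q1,q6 [-13. -19.] gap 8.8 t 52.1 -> shift [ 4.6  0.6 -0.1] rot [-0.1  0.   0. ]
```

View pics/w23c.png

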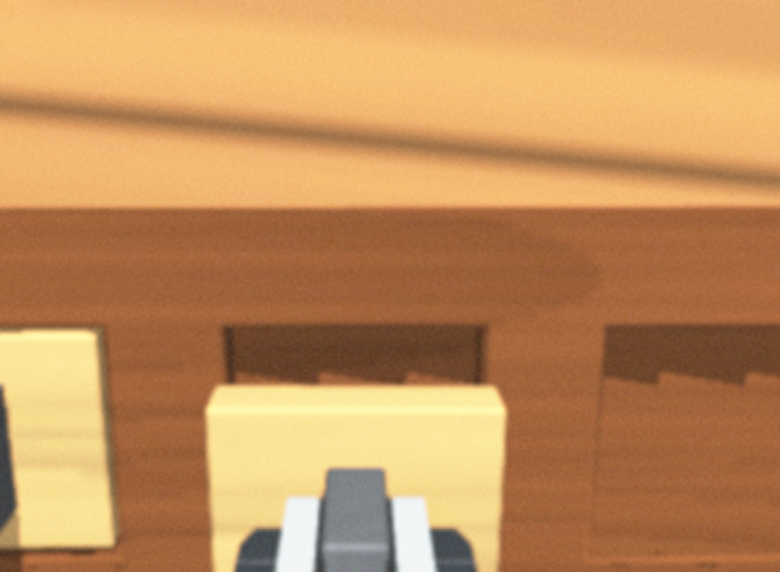

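Run:
```python
from h import *
w=cam("wrist")
inhand(w,[(225,325),(487,325)],[(207,410),(505,410)],[(214,386),(497,386)],2.6,(180,100),0,95.6)
```

```text
pocket centre [629.1 -64.2] rel tcp along ex,ey 1.2 1.0 width 54.6 jawdir 95.5
btop centre [629.1 -64.3] rel tcp along ex,ey 1.2 0.9 width 49.0 jawdir 95.5
bbot centre [629.2 -64.4] rel tcp along ex,ey 1.2 0.9 width 49.9 jawdir 95.5
```

send_rows --pt "8 0 0.5 0 0 0" --pt "20 0 0.5 0 0 0" --pt "28 0 0.5 0 0 0" --pt "32 0 0.5 0 0 0" --pt "34.5 0 0.5 0 0 0" --pt "36 0 0.5 0 0 0" --pt "37 0 0.5 0 0 0" --pt "38 0 0.5 0 0 0" --pt "38 0 0.5 0 0 0" --pt "38 0 0.5 0 0 0"

```text
clock: 53.5
tcp_pos: [0.6286, -0.0649, 0.0262]
orientation: [0.706, -0.034, 0.706, 0.034]
wrist_force: [-0.7, 0.4, -0.5]
finger_gap: 0.0088
```

send_rows --pt "1 0 0 0 0 0" --pt "2 0 0 0 0 0" --pt "3 0 0 0 0 0" --pt "4 0 0 0 0 0" --pt "5 0 0 0 0 0" --pt "6 0 0 0 0 0" --pt "7 0 0 0 0 0" --pt "7 0 0 0 0 0" --pt "7 0 0 0 0 0" --pt "7 0 0 0 0 0"

```text
clock: 54.75
tcp_pos: [0.6285, -0.0649, 0.0203]
orientation: [0.706, -0.034, 0.706, 0.034]
wrist_force: [-3.2, 0.1, 7.6]
finger_gap: 0.0086
```

Run:
```python
from h import *
go(627.7,-64.9,20.3,95.6); print(get_state()["wrist_force"],get_state()["ft_torque"])
w=cam("wrist","w24"); crop(w,180,100,480,320,2.6,"w24c")
```

```text
[628,-65,20,96] now [628.5 -64.9  20.3] jaw 95.6 q1,q6 [-13. -19.] gap 8.6 t 54.8 -> shift [ 0.   0.1 -0.8] rot [-0.  0.  0.]
[-3.24841671  0.07224659  7.62394085] [0.14521019 0.65221533 0.03635494]
```

View pics/w24c.png

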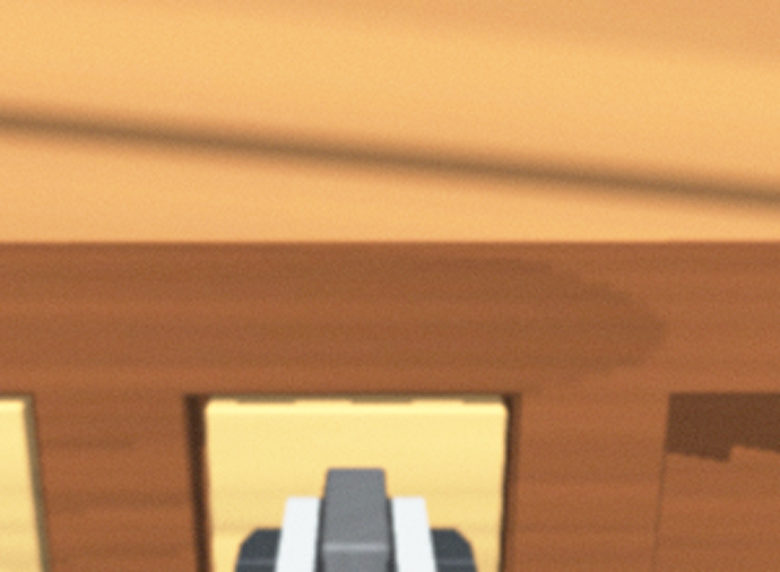

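Seated at 20.3 mm, the same height as it was gripped in the tray. Releasing.

send_rows --pt "0 0 0 0 0 0" --pt "0 0 0 0 0 0" --pt "0 0 0 0 0 0" --pt "-5 0 0 0 0 0" --pt "-15 0 0 0 0 0" --pt "-35 0 0 0 0 0" --pt "-60 0 0 0 0 0" --pt "-80 0 0 0 0 0" --pt "-80 0 0 0 0 0" --pt "-80 0 0 0 0 0" --claw 45

```text
clock: 56.05
tcp_pos: [0.6283, -0.0649, 0.0987]
orientation: [0.706, -0.034, 0.706, 0.034]
wrist_force: [0.2, -0.3, -1.0]
finger_gap: 0.0449
```

Run:
```python
from h import *
go(414,-175.2,75,97.8)
w=cam("wrist","w25")
```

```text
[414,-175,75,98] now [628.3 -64.9  98.7] jaw 95.6 q1,q6 [-13. -19.] gap 44.9 t 56.0 -> shift [  23.8  -89.1 -224. ] rot [-2.2 -0.  -0. ]
```

View pics/w25.png

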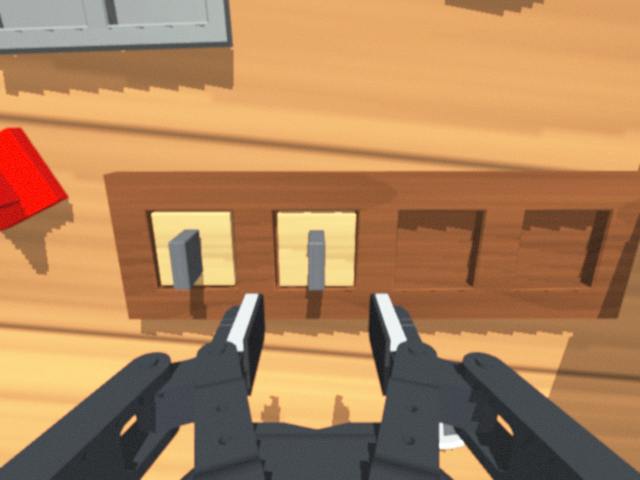

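Two blocks are seated, at (193,250) and (316,250). Now block A.

send_rows --pt "0 -9 -22 0 0 0" --pt "0 -23 -57 -1 0 0" --pt "0 -38 -97 -2 0 0" --pt "0 -54 -137 -2.2 0 0" --pt "0 -70 -177 -2.2 0 0" --pt "8 -82 -207 -2.2 0 0" --pt "18 -88 -221 -2.2 0 0" --pt "24 -89 -224 -2.2 0 0" --pt "24 -89 -224 -2.2 0 0" --pt "24 -89 -224 -2.2 0 0"

```text
clock: 57.35
tcp_pos: [0.4152, -0.175, 0.0751]
orientation: [0.706, -0.048, 0.705, 0.048]
wrist_force: [-0.1, -0.2, -0.0]
finger_gap: 0.045
```

Run:
```python
from h import *
w=cam("wrist","w26")
cs,m=slats(w,lo=(14,60,150),hi=(28,150,255),box=(230,100,400,330),mina=200)
for cn in cs: print(rect(w,cn,.016),cn.reshape(-1,2).mean(0))
go(414,-175.2,20,97.8)
```

```text
[ 423.3 -129.6   29.2   13.3   11.8] [389.30769231 282.62307692]
[ 412.9 -175.5   50.3   50.     7.9] [314.89655172 256.27586207]
[ 370.  -180.2   96.8   88.3  -82.2] [329.70225564 164.99398496]
[414,-175,20,98] now [ 415.2 -175.1   75.2] jaw 97.8 q1,q6 [-33. -41.] gap 45.0 t 57.4 -> shift [55.2  0.  -1.3] rot [0. 0. 0.]
```

View pics/w26.png

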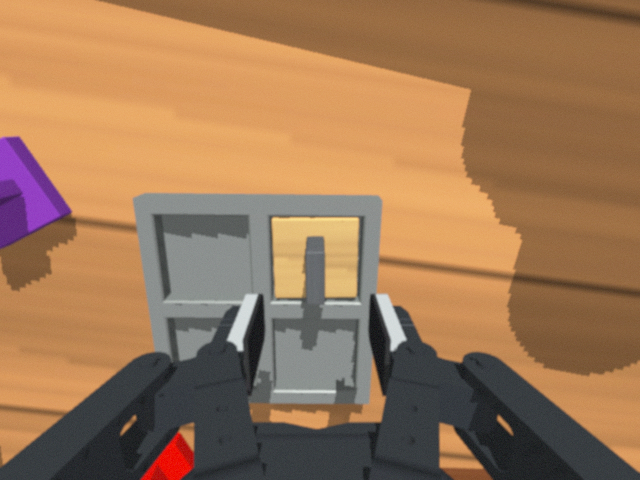

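send_rows --pt "10 -0.4 -1 0 0 0" --pt "27 -0.4 -1.5 0 0 0" --pt "39 -0.4 -1.5 0 0 0" --pt "47 -0.4 -1.5 0 0 0" --pt "52 -0.4 -1.5 0 0 0" --pt "55 -0.4 -1.5 0 0 0" --pt "55 -0.4 -1.5 0 0 0" --pt "55 -0.4 -1.5 0 0 0" --pt "55 -0.4 -1.5 0 0 0" --pt "55 -0.4 -1.5 0 0 0"

```text
clock: 58.65
tcp_pos: [0.4129, -0.1759, 0.0202]
orientation: [0.706, -0.048, 0.705, 0.048]
wrist_force: [-0.5, -0.3, 0.1]
finger_gap: 0.0449
```

send_rows --pt "0 0 0 0 0 0" --pt "0 0 0 0 0 0" --pt "0 0 0 0 0 0" --pt "0 0 0 0 0 0" --pt "0 0 0 0 0 0" --pt "0 0 0 0 0 0" --pt "-8 0 0 0 0 0" --pt "-20 0 0 0 0 0" --pt "-40 0 0 0 0 0" --pt "-60 0 0 0 0 0" --claw 0

```text
clock: 59.9
tcp_pos: [0.4128, -0.1758, 0.0812]
orientation: [0.706, -0.048, 0.705, 0.048]
wrist_force: [0.6, 0.5, -0.9]
finger_gap: 0.0084
```

Run:
```python
from h import *
go(619.9,14.7,65,95.6)
w=cam("wrist","w27")
```

```text
[620,15,65,96] now [ 412.8 -175.8   81.2] jaw 97.8 q1,q6 [-33. -41.] gap 8.4 t 59.9 -> shift [ 16.2 160.7 231. ] rot [ 2.2  0.  -0. ]
```

View pics/w27.png

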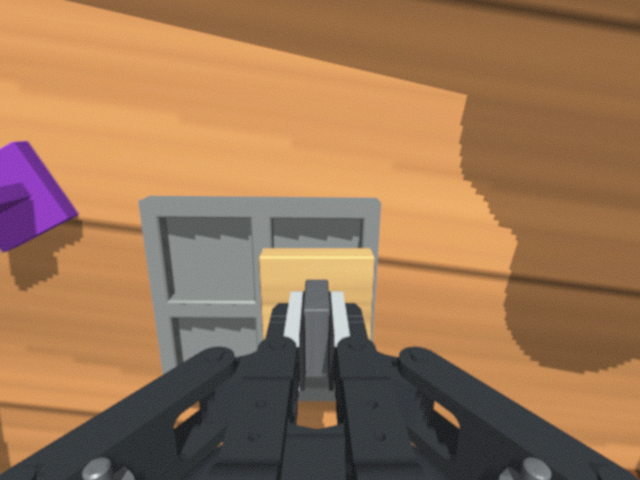

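send_rows --pt "-5 15 22 0.5 0 0" --pt "-8 38 55 1 0 0" --pt "-8 65 93 1.5 0 0" --pt "-8 92 132 2 0 0" --pt "-5 119 171 2.2 0 0" --pt "0 143 206 2.2 0 0" --pt "8 157 226 2.2 0 0" --pt "16 161 231 2.2 0 0" --pt "16 161 231 2.2 0 0" --pt "16 161 231 2.2 0 0"

```text
clock: 61.2
tcp_pos: [0.6191, 0.0141, 0.0642]
orientation: [0.706, -0.034, 0.707, 0.034]
wrist_force: [-1.1, 0.4, -1.0]
finger_gap: 0.0088
```

Run:
```python
from h import *
go(619.9,14.7,65,95.6)
w=cam("wrist","w28"); crop(w,180,100,480,320,2.6,"w28c")
```

```text
[620,15,65,96] now [619.1  14.1  64.2] jaw 95.5 q1,q6 [ -6. -12.] gap 8.8 t 61.2 -> shift [-0.8  0.5  0.9] rot [-0.1 -0.   0. ]
```

View pics/w28c.png

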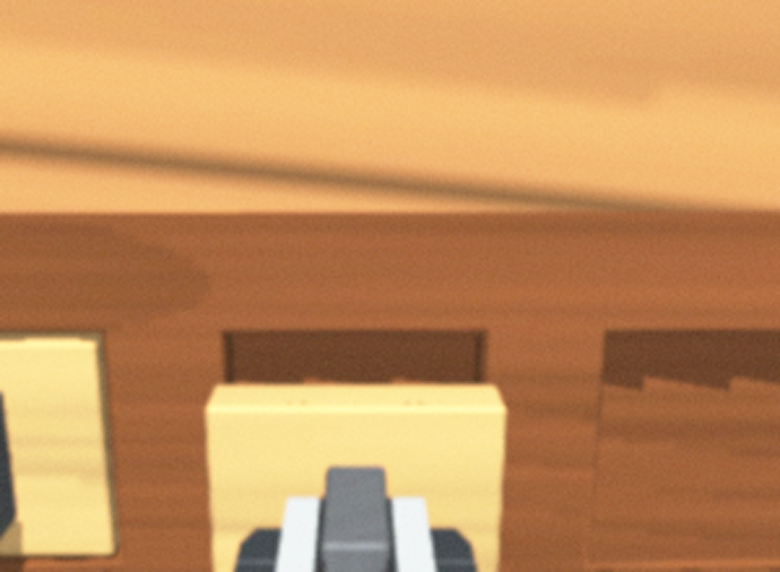

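Run:
```python
from h import *
w=cam("wrist"); crop(w,180,100,480,320,2.6,"w29c")
inhand(w,[(224,331),(486,331)],[(207,409),(505,409)],[(214,385),(497,385)],2.6,(180,100),0,95.6)
```

```text
pocket centre [621.7  15.2] rel tcp along ex,ey 2.3 0.9 width 54.7 jawdir 95.5
btop centre [620.2  15.2] rel tcp along ex,ey 0.8 1.0 width 48.9 jawdir 95.5
bbot centre [620.3  15.1] rel tcp along ex,ey 0.8 1.0 width 49.8 jawdir 95.5
```

View pics/w29c.png

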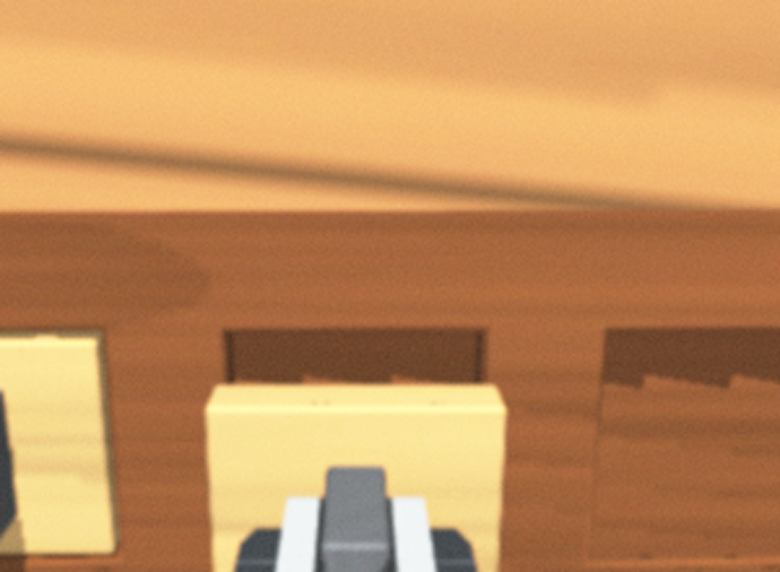

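The pocket is about 1.3 mm further out than the block, so I correct that while lowering.

send_rows --pt "8 0 1 0 0 0" --pt "20 0 1.5 0 0 0" --pt "28 0 1.5 0 0 0" --pt "32 0 1.5 0 0 0" --pt "34.5 0 1.5 0 0 0" --pt "36 0 1.5 0 0 0" --pt "37 0 1.5 0 0 0" --pt "37 0 1.5 0 0 0" --pt "37 0 1.5 0 0 0" --pt "37 0 1.5 0 0 0"

```text
clock: 62.55
tcp_pos: [0.6215, 0.0151, 0.0272]
orientation: [0.706, -0.034, 0.706, 0.034]
wrist_force: [-0.3, 0.5, -1.2]
finger_gap: 0.0085
```

send_rows --pt "1 0 0 0 0 0" --pt "2 0 0 0 0 0" --pt "3 0 0 0 0 0" --pt "4 0 0 0 0 0" --pt "5 0 0 0 0 0" --pt "6 0 0 0 0 0" --pt "7 0 0 0 0 0" --pt "7.5 0 0 0 0 0" --pt "7.5 0 0 0 0 0" --pt "7.5 0 0 0 0 0"

```text
clock: 63.8
tcp_pos: [0.6214, 0.0151, 0.0203]
orientation: [0.706, -0.034, 0.706, 0.034]
wrist_force: [-1.7, -0.6, 5.5]
finger_gap: 0.0085
```

Run:
```python
from h import *
go(619.9,14.7,20.2,95.6); print(get_state()["wrist_force"],get_state()["ft_torque"])
w=cam("wrist","w30"); crop(w,180,100,480,320,2.6,"w30c")
```

```text
[620,15,20,96] now [621.4  15.1  20.3] jaw 95.6 q1,q6 [ -6. -12.] gap 8.5 t 63.8 -> shift [ 0.1 -0.2 -1.6] rot [-0.  0.  0.]
[-1.72462488 -0.58923352  5.50659889] [ 0.04347146  0.42894913 -0.04130786]
```

View pics/w30c.png

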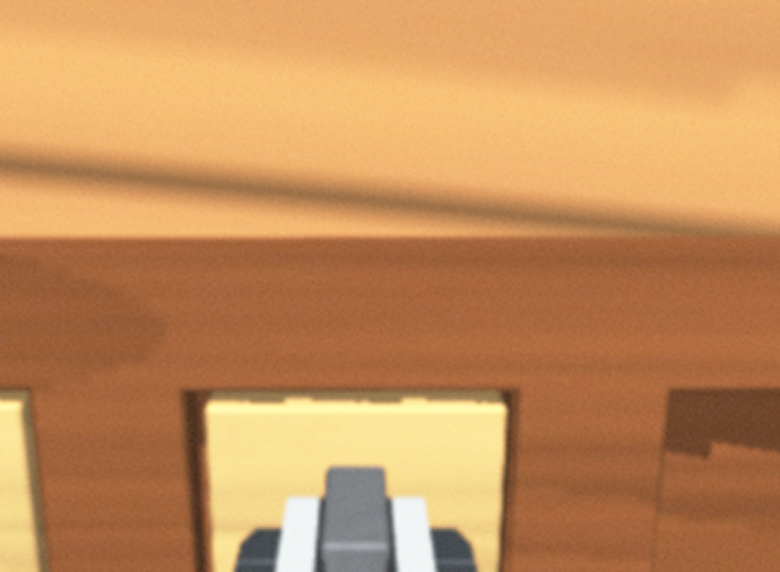

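Seated (20.3 mm, 5.5 N). I'll release, rise and back off towards the tray side for a final look.

send_rows --pt "0 0 0 0 0 0" --pt "0 0 0 0 0 0" --pt "0 0 0 0 0 0" --pt "-5 0 0 0 0 0" --pt "-15 0 0 0 0 0" --pt "-40 0 0 0 0 0" --pt "-80 0 0 0 0 0" --pt "-130 0 0 0 0 0" --pt "-150 0 -20 0 0 0" --pt "-150 0 -20 0 0 0" --claw 45

```text
clock: 65.1
tcp_pos: [0.6022, 0.013, 0.1727]
orientation: [0.708, -0.035, 0.705, 0.034]
wrist_force: [-0.1, -0.4, -0.5]
finger_gap: 0.0455
```

send_rows --pt "0 0 -20 0 0 0" --pt "0 -10 -50 0 0 0" --pt "0 -20 -80 0 0 0" --pt "0 -30 -110 0 0 0" --pt "0 -40 -140 0 0 0" --pt "0 -40 -160 0 0 0" --pt "0 -40 -180 0 0 0" --pt "0 -40 -180 0 0 0" --pt "0 -40 -180 0 0 0" --pt "0 -40 -180 0 0 0"

```text
clock: 66.35
tcp_pos: [0.4271, -0.0442, 0.1694]
orientation: [0.706, -0.034, 0.706, 0.034]
wrist_force: [0.3, 0.6, -0.6]
finger_gap: 0.0448
```

Run:
```python
from h import *
go(619.9,14.7,20.2,95.6); print(get_state()["wrist_force"])
t=cam("top"); crop(t,205,170,485,330,2.8,"t9")
s=cam("side"); crop(s,220,160,480,420,2.3,"s9")
w=cam("wrist","w31")
```

```text
[620,15,20,96] now [427.1 -44.2 169.4] jaw 95.6 q1,q6 [-17. -22.] gap 44.8 t 66.3 -> shift [149.2  39.8 197.6] rot [-0.  0. -0.]
[ 0.34678276  0.60864445 -0.58905617]
```

View pics/t9.png

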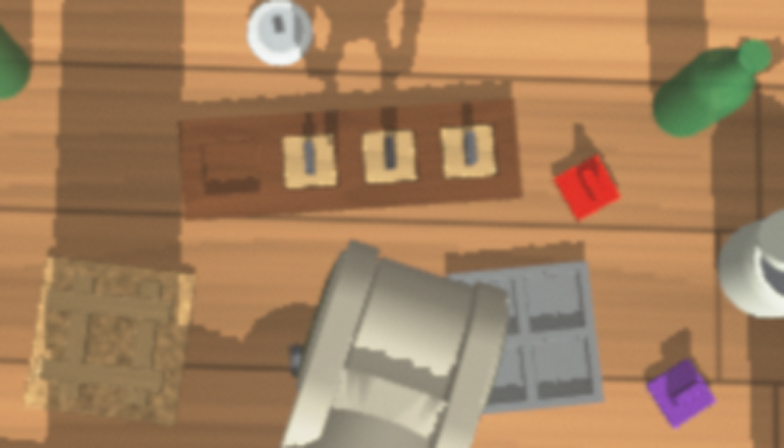

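View pics/s9.png

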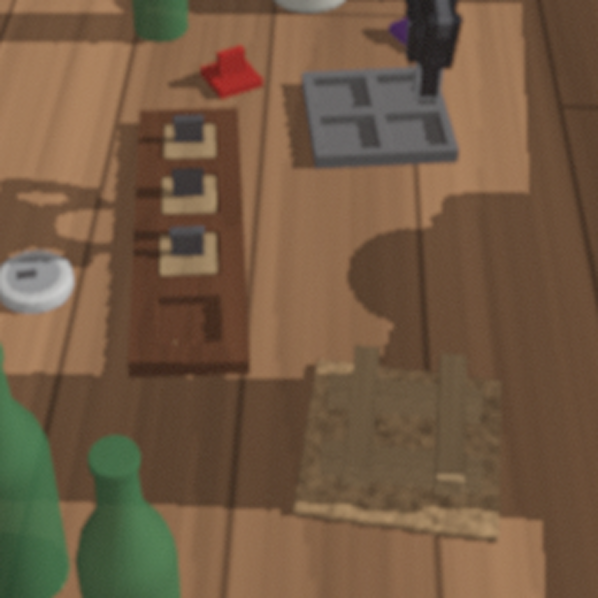

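View pics/w31.png

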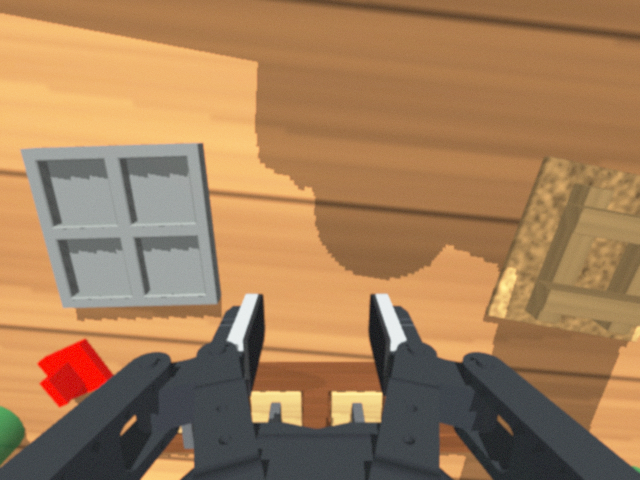

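All checks pass: the tray is empty, three blocks are flush in their pockets, and the 2+2 stack stands on the pad. Handing in.

Run:
```python
from h import *
print(job.hand_in()); print(get_state()["clock"])
t=cam("top"); crop(t,205,170,485,330,2.8,"t10")
```

```text
the job is handed in; nothing more can be done
None
the job is handed in; nothing more can be done
```

The job is handed in, finished at about 66 s of the 210 s allowed. I stacked the four slats on the cork pad first. Then I moved the three oak blocks that were in the tray by their tabs, seating them in patch pockets 0, 1 and 2.

**Slats:** The last top, side and wrist pictures show the stack standing: two parallel slats with a gap of about 45 mm and two laid crosswise on top. Nothing was knocked aside, and no grip slipped that I noticed. One lower slat measured about 2° off parallel to the pad, which I left.

**Blocks:** Each went down until I felt the pocket floor (5.5–7.6 N), with the gripper within about 0.5 mm of its tray pick-up height. The close-ups during seating showed them square in their pockets.

**Rest of the scene:** The pictures show the tray empty and the red and purple look-alikes still in place. I saw nothing touch the bottles, jar, can or opener.

**Checks that fell short:** The first wrist reading was about 10 mm off because the arm was still moving; I retook it before acting. After handing in, no further picture could be taken, so my last view is from just before.

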